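# Draw the lowest sample plate from the magazine and load it in the plate tester

### The arm

A 7-joint arm with a two-finger parallel gripper is mounted at the origin on the work surface. World frame = base frame: x ahead of the robot, y to its left, z up, the work surface at z = 0. Lengths are in m, angles in rad, forces in N, time in s.
With the tool pointing down it reaches from about 0.425 to 0.875 m from the base axis. Payload 4.7 kg.
Tool frame: the origin (TCP) lies at the very end of the fingers, on their centre line; the grasp point (between the pads) lies 19 mm behind it (grip_point_offset is the distance from the TCP to the grasp point, in m); x points along the fingers, z is the direction in which the jaws open and shut, and the axes are right-handed (so a half turn about x gives the same grasp; the last joint's range is limited). The gripper opens to 87 mm and grips with 3 to 60 N. Pads are 19 mm wide; open, the fingers measure 117 mm over their backs; the gripper's body (75 mm by 190 mm) begins 51 mm behind the grasp point.
Start: joints at [-1.291, 0.321, -0.07, 1.45, 0.023, 1.371, -0.057], TCP at [0.171, 0.627, 0.223] pointing down, gripper open.
Joint ranges: [-2.86, 2.86], [-0.3, 2.09], [-1.38, 1.24], [0.06, 2.45], [-1.56, 4.7], [0.09, 2.05], [-2.69, 2.69]. Speed limits (rad/s): [2.57, 2.57, 3.14, 3.14, 3.14, 3.14, 3.14].

### API

Orientations are given as a rotation vector (axis times angle).
In Python, from bench import get_state, get_image, calibration, close_job, grip_point_offset gives the robot as it stands.
- The arm moves only by the tool play_rows, never from a script. Its argument "targets" is a list of rows, each an object with "claw": the closure, from 0 (fully open) to 1 (shut); "linear": the shift along the tool's x, y, z as a fraction of full scale, a list of three; "rotation": the turn, a rotation vector about the tool's x, y, z as a fraction of full scale, a list of three. In form: [{"claw": claw, "linear": [x, y, z], "rotation": [wx, wy, wz]}, ...]. A call has 1 to 10 rows; each row shifts and turns the pose as measured when the row begins, along the tool's axes as they then stand; what a row does not reach is not made up. Full scale, the value 1, is 2.5 cm for a shift and 90 degrees for a turn. A row lasts 1/12 s, in which the tool goes at most 41.7 mm and 7.16 degrees, less where a joint would pass 70% of its speed; a pose out of reach is approached as far as the arm can. A call with a number of a shift or a turn outside -1 to 1 is refused whole. A call with a gripper value outside its range is refused whole. The fingers move at their own pace and stop on an object; "newtons" is the grip in N (left out, the last holds). Time passes only in rows, so rows that do not move let the fingers close. It gives the time, the measured TCP pose, the force and the opening at its end, in the units of the state.
- get_state(): the state, without advancing time (a new reading comes with each control period).
- get_image(name): name is "scene" or "top" or "wrist"; returns the picture (400x640x3 uint8, blue, green, red); there is no depth.
- calibration(name): a dict with "fx", "fy", "cx", "cy" (pixels), "dist_coeffs" ([k1, k2, p1, p2, k3] as OpenCV has them; the pictures are not rectified), "rvec" (rotation vector, rad) and "tvec" (3), from world to camera coordinates, as OpenCV has them; the wrist camera has in their place "hand_eye" (4x4, takes a point from camera to tool coordinates, whose origin is the TCP and whose axes are the tool frame's). Camera axes: x right, y down, z forward; pixel columns grow to the right and rows downward; lengths in m; the calibration is good to about 2 mm. A picture is of the moment at which its call begins: read the wrist's pose just before it. calibration takes no time and is no camera call.
- close_job(): hands the job in, once; it reports no verdict.
The state is a dict: "time": time; "joint_positions": joint angles; "qd": joint speeds; "joint_torque": joint torques, N m; "position": TCP position; "tool_rot": TCP orientation; "ft_force": force on the tool from outside, world axes, zero at the start; "torque": the same for the moment, N m; "grip_width": opening from 0.0 (shut) to 1.0 (fully open).
Only numpy, scipy, OpenCV 4.12 (cv2) and the standard library are available. Lean on these libraries where they do the work, as an engineer would, in place of code of your own. Each camera call takes 0.05 s, during which the arm holds its last target. There are 200 camera calls.

### The job

Push the magazine's sprung ejector paddle until the lowest (copper-coloured) sample plate sticks out, let the ejector spring back, and draw that plate out so that the other three drop down inside the magazine. Lay it flat, straight and centred on the tester's platen between the two red end stops, then fold the red lid fully down over it. Leave the other plates in the magazine and do not disturb the other things on the bench.

Things in the scene. Friction and masses are not known exactly. Their poses are not given: they have to be found in the camera images.
- magazine: Fixed gravity-fed magazine: grey plinth 72 mm wide (x), 45 mm high, from y = -260 to +70 mm about its origin, which lies on the table under the stack's centre. Four plates lie flat on the plinth in a shaft with clear side walls (outer width 66 mm); all walls end 98 mm above the table. +y points out of the outlet
- outlet (a point): middle of the outlet, on the plinth's top front edge: 70 mm ahead (+y) of the magazine's origin, 45 mm up. Front and rear walls (outer faces at y = +-76 mm) end 18 mm above the plinth, so only the lowest plate can pass; the others drop, rear end first, as it is drawn out. Ahead of the outlet there is free space above, below and beside a plate that sticks out
- ejector (a joint): travel of the sprung ejector, 0 (home) to 0.052 m (stop). Pushing its black paddle along the magazine's +y drives a blade that, after about 2 mm, pushes the lowest plate out: about 50 mm at full travel. Spring 1.5 to 4 N, and up to about 8 N friction of the stack. It springs home when let go; the plate stays out
- ejector_grip (a point): point in the ejector's black upright paddle, 127 mm above the table, 5 mm below its top; paddle 40 mm wide (magazine x), 16 mm thick (magazine y), reaching down to 51 mm over the plinth (top at 45 mm). At home 205 mm behind (-y) the magazine's origin; the plinth goes on 55 mm behind it; moves with the ejector
- plate_a: The lowest plate at the start, copper-coloured: sample plate 50 x 140 x 12 mm (its own x, y, z), about 0.13 kg; origin at the centre of its underside; its y axis (long) lies along the magazine's y axis at the start. Initially 45 mm above the table. This is the plate to take
- plate_b: Second plate from below, plywood: sample plate 50 x 140 x 12 mm (its own x, y, z), about 0.13 kg; origin at the centre of its underside; its y axis (long) lies along the magazine's y axis at the start. Must stay in the magazine and come to lie on the plinth
- plate_c: Third plate, blue: sample plate 50 x 140 x 12 mm (its own x, y, z), about 0.13 kg; origin at the centre of its underside; its y axis (long) lies along the magazine's y axis at the start. Must stay in the magazine
- plate_d: Top plate, yellow: sample plate 50 x 140 x 12 mm (its own x, y, z), about 0.13 kg; origin at the centre of its underside; its y axis (long) lies along the magazine's y axis at the start. Must stay in the magazine
- tester: Fixed plate tester: grey base, x from -70 to +115 mm, y from -105 to +105 mm about its origin (on the table under the platen's centre), 40 mm high, carrying an aluminium platen. Two hinge posts, up to 90 mm above the table, at x = 98 mm, y = +-92 mm
- platen (a point): centre of the platen's upper face, 62 mm above the table, 22 mm above the base; 36 mm wide (x), 164 mm long (y); axes as the tester's. A red stop at each end, 6 mm high, inner faces 154 mm apart (y). The plate belongs flat on it, long side along y, between the stops, either way round
- lid (a joint): angle of the tester's red lid: 0 closed (level, 3 mm over a seated plate), about 1.57 upright, up to 2.0 leaning back (towards the tester's +x). Stiff hinge (about 0.55 N m): stays where it is left, does not fall; about 3 to 6 N at the handle moves it
- lid_hinge (a point): centre of the lid's hinge axis, which is parallel to the tester's y axis, 83 mm above the table, 98 mm from the platen's centre towards the tester's +x
- lid_handle (a point): middle of the lid's black round handle bar: diameter 12 mm, 140 mm long, parallel to the tester's y, 188 mm from the hinge axis; arms at y = +-60 mm join it to the lid (165 mm wide, 14 mm thick), whose edge is 45 mm nearer the hinge. Lid closed: bar 84 mm above the table, 90 mm from the platen's centre towards -x
- beaker: glass beaker, 72 mm wide, 90 mm high, bystander (origin under its centre)
- weight: brass weight, 50 mm wide, 75 mm high, bystander (origin under its centre)
- jar: amber jar, 60 mm wide, 85 mm high, bystander (origin under its centre)
- multimeter: yellow multimeter 140 x 75 x 32 mm lying flat, bystander (origin under its centre)
- screwdriver: screwdriver, 200 mm long, lying flat, bystander (origin under its middle)
Not all that is in view belongs to the job. Of the things like the plate_d, leave any that is black or white; of the rest the larger one is meant.

How it is judged:
By the outcome, as a careful person would: the job done as asked, in the order asked, and still so for the second after the job is handed in, with the robot touching nothing.
It also fails if it takes over 67 s, if anything falls off the work surface, if the arm or the gripper's body presses on something with over 40 N, if the wrist force passes 120 N, or if a joint passes its speed limit or range.

## Working session

There is one attempt and no reset: what is moved stays moved. The work goes in short steps, Python scripts to look and compute and a tool call to move; the robot and the scene stay as the last step left them, time stands still between calls to the robot, and variables do not carry over. Pictures are saved under pics/ and viewed, about 8 in all and at most 12, crops included, and the job is handed in when it is done.

Besides the shell and the picture viewer there is one more tool, called after "Call:" by a JSON object that holds its "op" and its "data". play_rows: Moves the arm, as the interface text tells. Shift numbers are shares of 2.5 cm and turn numbers shares of 90 degrees, none past 1 either way. Its arguments: {"type":"object","properties":{"targets":{"type":"array"},"newtons":{"type":"number"}},"required":["targets"]}

```bash
ls; mkdir -p pics
python3 - <<'E'
from bench import *
import cv2
print(get_state()); print(grip_point_offset)
for n in ("scene","top","wrist"):
    cv2.imwrite(f"pics/{n}0.png",get_image(n)); print(n,calibration(n))
E
```

```text
pics
{'time': 0.0, 'joint_positions': array([-1.29086269,  0.32184069, -0.07009113,  1.45168146,  0.02262753,
        1.37081052, -0.05689408]), 'qd': array([ 0.00026592,  0.00149138,  0.00044857, -0.00158856,  0.00210442,
       -0.00052254,  0.00110996]), 'joint_torque': array([-5.01539198e-04, -4.91292965e+01, -4.03942857e-01, -3.12515938e+01,
       -6.38347096e-02,  4.40697314e-02,  1.77578886e-04]), 'position': array([0.17067049, 0.62661003, 0.22144685]), 'tool_rot': array([-1.01249423,  1.32479707,  1.01035861]), 'ft_force': array([-0.32542388,  0.40744306,  0.75526584]), 'torque': array([ 0.03209304, -0.0063822 , -0.00577042]), 'grip_width': 1.0000081026234773}
0.0187
scene {'fx': 502.57689301309915, 'fy': 502.57689301309915, 'cx': 318.91431204469137, 'cy': 208.37395316690143, 'dist_coeffs': array([-0.12787014,  0.        ,  0.        ,  0.        ,  0.        ]), 'rvec': array([ 2.08914147,  0.78251162, -0.38911654]), 'tvec': array([-0.39822003, -0.14704262,  1.49201859])}
top {'fx': 461.06992746792355, 'fy': 461.06992746792355, 'cx': 316.49478352746064, 'cy': 203.53953426328854, 'dist_coeffs': array([-0.04306773,  0.        ,  0.        ,  0.        ,  0.        ]), 'rvec': array([ 2.16805829, -2.11190538,  0.2176865 ]), 'tvec': array([-0.07314454,  0.55494035,  1.1470697 ])}
wrist {'fx': 306.2748473958081, 'fy': 306.2748473958081, 'cx': 321.35053732564836, 'cy': 202.31439849214934, 'dist_coeffs': array([0.00583237, 0.        , 0.        , 0.        , 0.        ]), 'hand_eye': array([[ 7.77773776e-04, -2.71995806e-01,  9.62298122e-01,
        -1.61969913e-01],
       [-1.60410141e-04, -9.62298435e-01, -2.71995765e-01,
         7.49714475e-02],
       [ 9.99999685e-01,  5.71887954e-05, -7.92081373e-04,
        -2.04693694e-04],
       [ 0.00000000e+00,  0.00000000e+00,  0.00000000e+00,
         1.00000000e+00]])}
```

View pics/top0.png

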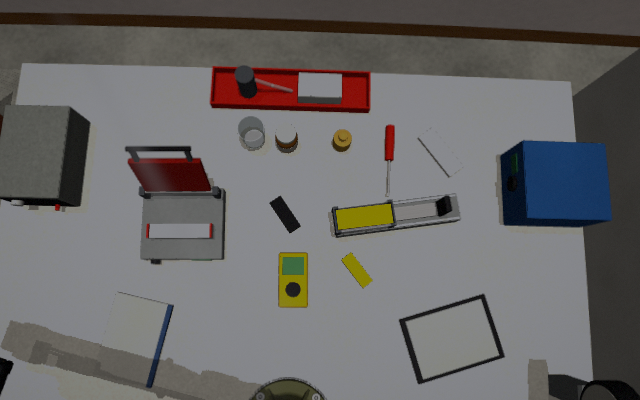

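View pics/scene0.png

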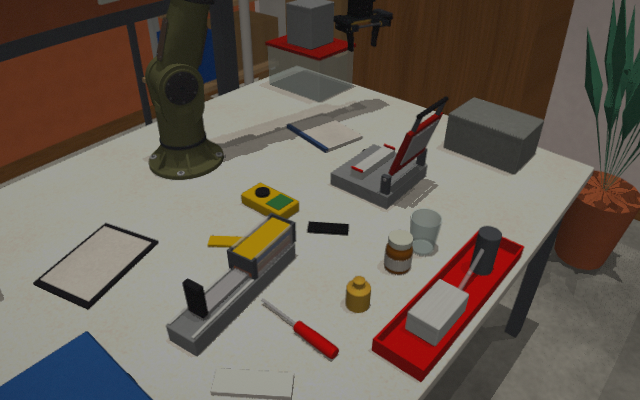

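Candidates like plate_d: yellow in the magazine (364,218), small yellow (357,270), black (285,214) and white (440,152). By the description, the large yellow one in the magazine shaft is meant, so the copper plate is under it. Next is a close crop.

```bash
cat > h.py <<'E'
import numpy as np, cv2
from bench import *
from scipy.spatial.transform import Rotation as R
def pix2plane(n,uv,z,st=None):
    c=calibration(n); K=np.array([[c['fx'],0,c['cx']],[0,c['fy'],c['cy']],[0,0,1.]])
    p=cv2.undistortPoints(np.array([[uv]],float),K,c['dist_coeffs'])[0,0]
    d=np.array([p[0],p[1],1.])
    if n=='wrist':
        H=c['hand_eye']; Rt=R.from_rotvec(st['tool_rot']).as_matrix()
        o=Rt@H[:3,3]+st['position']; d=Rt@H[:3,:3]@d
    else:
        Rm=R.from_rotvec(c['rvec']).as_matrix(); o=-Rm.T@c['tvec']; d=Rm.T@d
    return o+d*(z-o[2])/d[2]
def proj(n,P,st=None):
    c=calibration(n); K=np.array([[c['fx'],0,c['cx']],[0,c['fy'],c['cy']],[0,0,1.]])
    P=np.atleast_2d(P).astype(float)
    if n=='wrist':
        H=c['hand_eye']; Rt=R.from_rotvec(st['tool_rot']).as_matrix()
        T=np.eye(4);T[:3,:3]=Rt;T[:3,3]=st['position'];W=np.linalg.inv(T@H)
        rv,tv=cv2.Rodrigues(W[:3,:3])[0],W[:3,3]
    else: rv,tv=c['rvec'],c['tvec']
    return cv2.projectPoints(P,rv,tv,K,c['dist_coeffs'])[0][:,0]
def crop(img,x0,y0,w,h,s):
    return cv2.resize(img[y0:y0+h,x0:x0+w],None,fx=s,fy=s,interpolation=cv2.INTER_CUBIC)
E
python3 - <<'E'
from h import *
im=cv2.imread('pics/top0.png'); im=cv2.convertScaleAbs(im,alpha=1.3,beta=10)
a=np.vstack([crop(im,320,185,150,60,4),crop(im,120,185,150,80,4)])
cv2.imwrite('pics/c1.png',a)
E
```

```text
(no output)
```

View pics/c1.png

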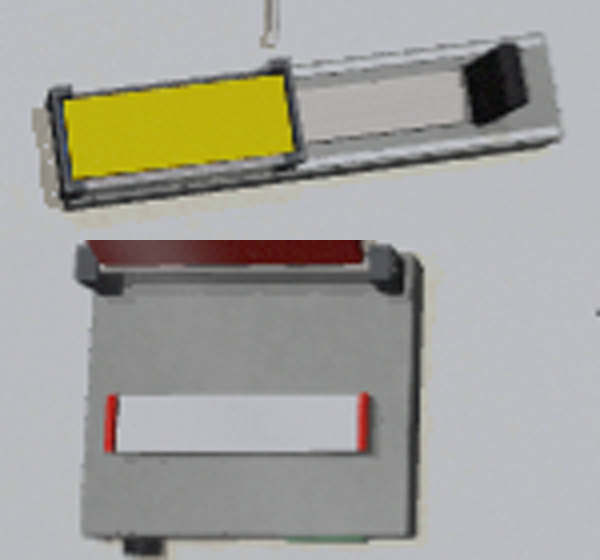

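The top crop shows the large yellow plate in the shaft (crop 65–298, 75–180) and the paddle at the right (495,85). So the outlet faces image left, which is world +y. The lower part shows the platen between red stops (118–358, 395–452) with the hinge side up, which is world +x.

Run:
```python
from h import *
def P(u,v,z,x0,y0,dy=0): return pix2plane('top',((u+.5)/4-.5+x0,(v-dy+.5)/4-.5+y0),z)
Y=np.array([P(*c,.093,320,185) for c in [(65,100),(290,75),(298,157),(72,180)]])
print(Y.round(4)); print('yel c',Y.mean(0),'lens',np.linalg.norm(Y[0]-Y[1]),np.linalg.norm(Y[1]-Y[2]))
d=(Y[0]-Y[1]+Y[3]-Y[2]); th=np.arctan2(d[1],d[0])-np.pi/2; print('mag yaw deg',np.degrees(th))
# plinth rear corners z=.045 ; 
Q=np.array([P(*c,.045,320,185) for c in [(545,37),(562,130)]]); print('plinth rear',Q.round(4),Q.mean(0))
pd=np.array([P(*c,.132,320,185) for c in [(463,55),(515,40),(527,92),(478,118)]]); print(pd.round(4))
pl=np.array([P(*c,.062,120,185,240) for c in [(118,395),(358,395),(358,452),(118,452)]]); print('platen',pl.round(4),pl.mean(0),np.linalg.norm(pl[0]-pl[1]),np.linalg.norm(pl[1]-pl[2]))
b=np.array([P(*c,.04,120,185,240) for c in [(82,537),(413,537),(413,257)]]); print('base',b.round(4))
# scene check: project model
def fr(o,th): 
    Rz=R.from_euler('z',th).as_matrix(); return lambda p: np.array([o[0],o[1],0])+np.asarray(p)@Rz.T
M=fr(Y.mean(0),th)
for n in('top','scene'):
  print(n,proj(n,M([[0,.070,.045],[.036,-.26,.045],[-.036,-.26,.045],[-.036,.07,.045],[-.036,.07,0],[0,-.205,.132]])).round(1).tolist())
```

```text
[[ 0.5349 -0.1064  0.093 ]
 [ 0.5549 -0.2479  0.093 ]
 [ 0.503  -0.2527  0.093 ]
 [ 0.4848 -0.1115  0.093 ]]
yel c [ 0.51939289 -0.17963411  0.093     ] lens 0.14295762821929248 0.05212750438046473
mag yaw deg 7.687640673267447
plinth rear [[ 0.5943 -0.4276  0.045 ]
 [ 0.5322 -0.4371  0.045 ]] [ 0.56322724 -0.43237532  0.045     ]
[[ 0.5632 -0.3472  0.132 ]
 [ 0.5735 -0.3797  0.132 ]
 [ 0.5413 -0.3862  0.132 ]
 [ 0.5244 -0.3555  0.132 ]]
platen [[0.4912 0.3656 0.062 ]
 [0.4955 0.2133 0.062 ]
 [0.4593 0.211  0.062 ]
 [0.4549 0.3625 0.062 ]] [0.47522473 0.28811247 0.062     ] 0.15239024245334873 0.0363376930742914
base [[0.402  0.3884 0.04  ]
 [0.408  0.1771 0.04  ]
 [0.5905 0.1878 0.04  ]]
top [[335.9, 222.2], [457.7, 195.6], [462.2, 222.3], [337.6, 235.9], [336.3, 237.7], [449.9, 205.4]]
scene [[281.3, 237.1], [188.6, 340.7], [161.1, 323.3], [268.6, 231.6], [269.7, 246.6], [188.2, 280.7]]
```

Run:
```python
from h import *
im=cv2.imread('pics/scene0.png'); im=cv2.convertScaleAbs(im,alpha=1.3,beta=10)
cv2.imwrite('pics/c2.png',np.hstack([crop(im,160,205,145,150,3),crop(im,320,85,140,150,2.9)[:450]]) if 0 else crop(im,160,205,145,150,4))
```

```text
(no output)
```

View pics/c2.png

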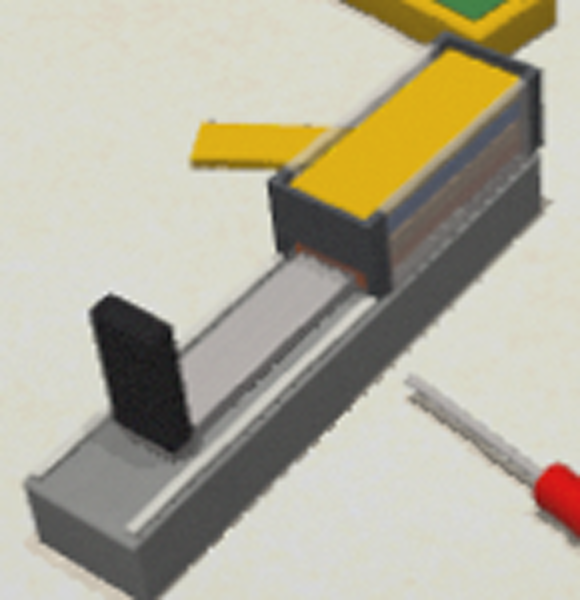

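```bash
cat > fit.py <<'E'
from h import *
from scipy.optimize import least_squares
def fit(obs,x0):
    # obs: list of (cam, crop px, x0,y0,s, local xyz)
    uv=np.array([[(o[1][0]+.5)/o[4]-.5+o[2],(o[1][1]+.5)/o[4]-.5+o[3]] for o in obs])
    def res(p):
        W=np.array([p[0],p[1],0])+np.array([o[5] for o in obs])@R.from_euler('z',p[2]).as_matrix().T
        return (np.array([proj(o[0],w)[0] for o,w in zip(obs,W)])-uv).ravel()
    r=least_squares(res,x0,loss='soft_l1'); return r.x,r.fun.reshape(-1,2)
E
python3 - <<'E'
from fit import *
S=lambda u,v,*l:('scene',(u,v),160,205,4,l)
T=lambda u,v,*l:('top',(u,v),320,185,4,l)
h=.093
obs=[S(135,545,.036,-.26,.045),S(28,485,-.036,-.26,.045),S(455,52,-.025,.07,h),S(520,78,.025,.07,h),S(370,220,.025,-.07,h),S(290,182,-.025,-.07,h),S(133,317,0,-.205,.132),
T(65,100,.025,.07,h),T(290,75,.025,-.07,h),T(298,157,-.025,-.07,h),T(72,180,-.025,.07,h),T(545,37,.036,-.26,.045),T(562,130,-.036,-.26,.045)]
for sel in (obs,obs[:7],obs[7:]):
    p,f=fit(sel,[.52,-.18,.13]); print(p,np.degrees(p[2])); print(f.round(1).tolist())
U=lambda u,v,*l:('top',(u,v-240),120,185,4,l)
t=[U(118,395,.018,.077,.062),U(358,395,.018,-.077,.062),U(358,452,-.018,-.077,.062),U(118,452,-.018,.077,.062),U(82,537,-.07,.105,.04),U(413,537,-.07,-.105,.04)]
p,f=fit(t,[.475,.288,0]); print(p,np.degrees(p[2]),f.round(1).tolist())
E
```

```text
[ 0.52143675 -0.17713071  0.16446211] 9.422984905034056
[[0.6, 1.2], [-1.2, -0.6], [-1.5, -1.5], [0.9, -0.6], [-1.0, 0.6], [-0.5, 1.3], [-0.3, -2.1], [-1.0, 0.1], [-2.3, -1.1], [-1.0, -2.1], [0.3, -0.2], [-0.0, -1.9], [0.9, 1.4]]
[ 0.52306959 -0.17671306  0.15982299] 9.157182607179793
[[0.8, 1.3], [-0.9, -0.6], [-0.7, -1.3], [1.7, -0.3], [-0.4, 0.8], [0.1, 1.4], [0.0, -2.0]]
[ 0.51991766 -0.17823948  0.15627147] 8.953695833900666
[[-0.5, 0.5], [-1.7, -0.3], [-0.6, -1.3], [0.6, 0.2], [0.7, -0.6], [1.4, 2.8]]
[0.47513457 0.28712359 0.03398667] 1.9472928632412307 [[0.3, 0.3], [1.0, -0.1], [0.6, -0.2], [-0.4, 0.1], [-0.5, 0.1], [-1.1, -0.3]]
```

```bash
cat > plan.py <<'E'
from h import *
# delta to a goal pose: pos (TCP) , yaw of jaw axis (tool z) in world, tool down; prints in tool axes units
def goal(jaw_deg,st,tilt=0):
    R0=R.from_rotvec(st['tool_rot']).as_matrix()
    best=None
    for a in (jaw_deg,jaw_deg+180):
        a=np.radians(a); z=np.array([np.cos(a),np.sin(a),0]); x=np.array([0,0,-1.]); y=np.cross(z,x)
        G=np.column_stack([x,y,z])
        rv=R.from_matrix(R0.T@G).as_rotvec()
        if best is None or np.linalg.norm(rv)<np.linalg.norm(best[1]): best=(G,rv)
    return best
def show(pos,jaw_deg,st=None):
    st=st or get_state(); G,rv=goal(jaw_deg,st)
    R0=R.from_rotvec(st['tool_rot']).as_matrix(); d=np.array(pos)-st['position']
    print('t',round(st['time'],2),'pos',st['position'].round(4),'F',st['ft_force'].round(1),'grip',round(st['grip_width']*87,1),'q',st['joint_positions'].round(2))
    print('axes',R0.round(3).tolist())
    print('d_world',d.round(4),'in cur tool/25mm',(R0.T@d/.025).round(2),'in goal tool/25mm',(G.T@d/.025).round(2),'rot deg',np.degrees(rv).round(2),'rot/90',(np.degrees(rv)/90).round(3))
E
python3 - <<'E'
from plan import *
mag=np.array([.521,-.1775,0]); th=np.radians(9.1)
M=lambda p: mag+R.from_euler('z',th).apply(p)
print('grip',M([0,-.205,.127]))
show(M([0,-.205,.108])+[0,0,.05],90+9.1)
T=np.array([.475,.287,0]); tt=np.radians(1.9)
for a in np.arange(1.4,2.05,.1):
    print(a.round(2),proj('top',T+R.from_euler('z',tt).apply([[.098-.188*np.cos(a),y,.083+.188*np.sin(a)] for y in(-.07,.07)])).round(1).tolist(),proj('scene',T+R.from_euler('z',tt).apply([[.098-.188*np.cos(a),y,.083+.188*np.sin(a)] for y in(-.07,.07)])).round(1).tolist())
E
```

```text
grip [ 0.5534224  -0.37991983  0.127     ]
t 0.15 pos [0.1707 0.6268 0.2217] F [-0.6  0.3 -0.3] grip 86.9 q [-1.29  0.32 -0.07  1.45  0.02  1.37 -0.06]
axes [[-0.0, -0.965, 0.263], [-0.001, 0.263, 0.965], [-1.0, -0.0, -0.001]]
d_world [ 0.3827 -1.0067 -0.0637] in cur tool/25mm [  2.6  -25.35 -34.83] in goal tool/25mm [  2.55  -8.75 -42.18] rot deg [-2.433e+01 -8.000e-02 -1.000e-02] rot/90 [-0.27  -0.001 -0.   ]
1.4 [[188.2, 187.9], [122.3, 188.2]] [[385.4, 103.5], [414.9, 86.3]]
1.5 [[188.3, 179.1], [122.4, 179.4]] [[392.1, 104.8], [421.4, 87.4]]
1.6 [[188.6, 170.5], [123.0, 170.7]] [[399.0, 106.9], [427.9, 89.2]]
1.7 [[189.2, 162.1], [123.8, 162.4]] [[405.8, 109.7], [434.4, 91.7]]
1.8 [[189.9, 154.2], [125.0, 154.5]] [[412.6, 113.3], [440.8, 94.9]]
1.9 [[190.8, 146.9], [126.4, 147.2]] [[419.2, 117.6], [447.0, 98.8]]
2.0 [[191.9, 140.2], [128.2, 140.4]] [[425.5, 122.6], [453.0, 103.4]]
```

Call:
{"op": "play_rows", "data": {"targets": [{"claw": 0,"linear": [-0.3,0,0],"rotation": [-0.0675,0,0]},{"claw": 0,"linear": [-0.3,0,0],"rotation": [-0.0675,0,0]},{"claw": 0,"linear": [-0.3,0,0],"rotation": [-0.0675,0,0]},{"claw": 0,"linear": [-0.3,0,0],"rotation": [-0.0675,0,0]},{"claw": 0,"linear": [0,-0.31,-0.9],"rotation": [0,0,0]},{"claw": 0,"linear": [0,-0.31,-0.9],"rotation": [0,0,0]},{"claw": 0,"linear": [0,-0.31,-0.9],"rotation": [0,0,0]},{"claw": 0,"linear": [0,-0.31,-0.9],"rotation": [0,0,0]}], "newtons": 40}}

```text
time: 0.82
position: [0.2123, 0.5436, 0.2476]
tool_rot: [-1.351, 1.123, 1.35]
ft_force: [0.5, 0.5, 0.4]
grip_width: 0.997
```

Run:
```python
from plan import *
show([.45,.1,.25],99.1)
```

```text
t 0.82 pos [0.2123 0.5436 0.2476] F [0.5 0.5 0.4] grip 86.7 q [-1.16  0.18 -0.1   1.58  0.01  1.4   0.51]
axes [[-0.006, -0.982, -0.19], [-0.008, -0.19, 0.982], [-1.0, 0.007, -0.006]]
d_world [ 0.2377 -0.4436  0.0024] in cur tool/25mm [ -0.02  -5.97 -19.22] in goal tool/25mm [ -0.09  -6.58 -19.02] rot deg [ 1.84 -0.37 -0.41] rot/90 [ 0.02  -0.004 -0.005]
```

Call:
{"op": "play_rows", "data": {"targets": [{"claw": 0,"linear": [0,-0.3,-0.95],"rotation": [0.02,0,0]},{"claw": 0,"linear": [0,-0.3,-0.95],"rotation": [0,0,0]},{"claw": 0,"linear": [0,-0.3,-0.95],"rotation": [0,0,0]},{"claw": 0,"linear": [0,-0.3,-0.95],"rotation": [0,0,0]},{"claw": 0,"linear": [0,-0.3,-0.95],"rotation": [0,0,0]},{"claw": 0,"linear": [0,-0.3,-0.95],"rotation": [0,0,0]},{"claw": 0,"linear": [0,-0.3,-0.95],"rotation": [0,0,0]},{"claw": 0,"linear": [0,-0.3,-0.95],"rotation": [0,0,0]},{"claw": 0,"linear": [0,-0.3,-0.95],"rotation": [0,0,0]},{"claw": 0,"linear": [0,-0.3,-0.95],"rotation": [0,0,0]}]}}

```text
time: 1.65
position: [0.3277, 0.308, 0.2458]
tool_rot: [-1.329, 1.145, 1.328]
ft_force: [0.4, -0.4, 0.8]
grip_width: 1.002
```

Call:
{"op": "play_rows", "data": {"targets": [{"claw": 0,"linear": [0,-0.32,-0.95],"rotation": [0,0,0]},{"claw": 0,"linear": [0,-0.32,-0.95],"rotation": [0,0,0]},{"claw": 0,"linear": [0,-0.32,-0.95],"rotation": [0,0,0]},{"claw": 0,"linear": [0,-0.32,-0.95],"rotation": [0,0,0]},{"claw": 0,"linear": [0,-0.32,-0.95],"rotation": [0,0,0]},{"claw": 0,"linear": [0,-0.32,-0.95],"rotation": [0,0,0]},{"claw": 0,"linear": [0,-0.32,-0.95],"rotation": [0,0,0]},{"claw": 0,"linear": [0,-0.32,-0.95],"rotation": [0,0,0]},{"claw": 0,"linear": [0,-0.32,-0.95],"rotation": [0,0,0]},{"claw": 0,"linear": [0,-0.2,-0.95],"rotation": [0,0,0]}]}}

```text
time: 2.48
position: [0.444, 0.0723, 0.2459]
tool_rot: [-1.328, 1.144, 1.329]
ft_force: [0.5, 0.1, -0.5]
grip_width: 1.0
```

Run:
```python
from plan import *
show([.553,-.380,.2],99.1)
```

```text
t 2.48 pos [0.444  0.0723 0.2459] F [ 0.5  0.1 -0.5] grip 87.0 q [-0.7  -0.14  0.43  1.89  0.07  1.39  1.45]
axes [[-0.01, -0.987, -0.159], [-0.01, -0.159, 0.987], [-1.0, 0.011, -0.008]]
d_world [ 0.109  -0.4523 -0.0459] in cur tool/25mm [  1.98  -1.46 -18.54] in goal tool/25mm [  1.84  -1.44 -18.55] rot deg [ 0.03 -0.48 -0.65] rot/90 [ 0.    -0.005 -0.007]
```

Call:
{"op": "play_rows", "data": {"targets": [{"claw": 0,"linear": [0,-0.08,-0.98],"rotation": [0,-0.005,-0.007]},{"claw": 0,"linear": [0,-0.08,-0.98],"rotation": [0,0,0]},{"claw": 0,"linear": [0,-0.08,-0.98],"rotation": [0,0,0]},{"claw": 0,"linear": [0,-0.08,-0.98],"rotation": [0,0,0]},{"claw": 0,"linear": [0,-0.08,-0.98],"rotation": [0,0,0]},{"claw": 0,"linear": [0,-0.08,-0.98],"rotation": [0,0,0]},{"claw": 0,"linear": [0,-0.08,-0.98],"rotation": [0,0,0]},{"claw": 0,"linear": [0,-0.08,-0.98],"rotation": [0,0,0]},{"claw": 0,"linear": [0,-0.08,-0.98],"rotation": [0,0,0]},{"claw": 0,"linear": [0,-0.08,-0.98],"rotation": [0,0,0]}]}}

```text
time: 3.32
position: [0.5026, -0.1788, 0.2449]
tool_rot: [-1.325, 1.127, 1.327]
ft_force: [-0.0, 1.1, -0.4]
grip_width: 0.998
```

Call:
{"op": "play_rows", "data": {"targets": [{"claw": 0,"linear": [0,-0.08,-0.98],"rotation": [0,0,0]},{"claw": 0,"linear": [0,-0.08,-0.98],"rotation": [0,0,0]},{"claw": 0,"linear": [0,-0.08,-0.98],"rotation": [0,0,0]},{"claw": 0,"linear": [0,-0.08,-0.98],"rotation": [0,0,0]},{"claw": 0,"linear": [0,-0.08,-0.98],"rotation": [0,0,0]},{"claw": 0,"linear": [0,-0.08,-0.98],"rotation": [0,0,0]},{"claw": 0,"linear": [0,-0.08,-0.98],"rotation": [0,0,0]},{"claw": 0,"linear": [0,-0.08,-0.98],"rotation": [0,0,0]},{"claw": 0,"linear": [0,0,-0.5],"rotation": [0,0,0]},{"claw": 0,"linear": [0,0,0],"rotation": [0,0,0]}]}}

```text
time: 4.15
position: [0.5515, -0.3956, 0.2397]
tool_rot: [-1.321, 1.133, 1.33]
ft_force: [0.3, -0.2, 0.2]
grip_width: 1.002
```

Run:
```python
from plan import *
st=get_state(); im=get_image('wrist'); cv2.imwrite('pics/w1.png',im); np.save('w1.npy',st,allow_pickle=True)
show([.553,-.380,.108],99.1)
```

```text
t 4.2 pos [ 0.5515 -0.3943  0.2396] F [-1.1  0.3 -0.7] grip 87.2 q [-0.01  0.48  0.85  1.37 -0.35  1.46  2.55]
axes [[-0.006, -0.987, -0.158], [0.003, -0.158, 0.987], [-1.0, 0.005, 0.004]]
d_world [ 0.0015  0.0143 -0.1316] in cur tool/25mm [ 5.27 -0.18  0.54] in goal tool/25mm [ 5.26 -0.15  0.56] rot deg [-0.    0.21 -0.31] rot/90 [-0.     0.002 -0.003]
```

View pics/w1.png

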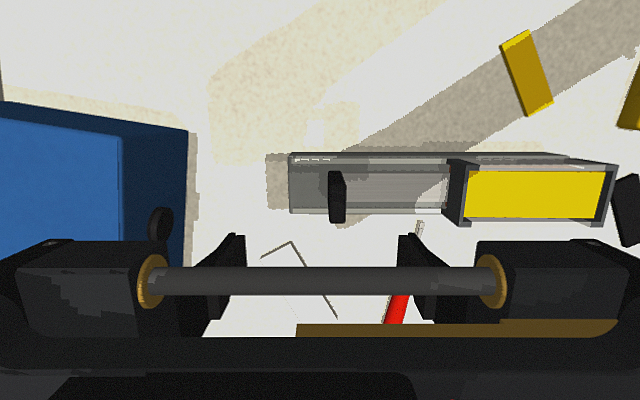

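The wrist view shows the paddle at (337,195), the plinth's rear end at column 289 and the yellow plate at (535,195). I'll fit the magazine pose with these and enlarge this area.

Run:
```python
from plan import *
st=np.load('w1.npy',allow_pickle=True).item(); im=cv2.imread('pics/w1.png')
cv2.imwrite('pics/c3.png',crop(im,280,140,340,90,2.3))
for o,th in (((.521,-.1775,0),9.1),):
    M=lambda p: np.array(o)+R.from_euler('z',np.radians(th)).apply(p)
    print('paddle',proj('wrist',M([[.02,-.213,.132],[.02,-.197,.132],[-.02,-.197,.132],[-.02,-.213,.132]]),st).round(1).tolist())
    print('yellow',proj('wrist',M([[.025,.07,.093],[.025,-.07,.093],[-.025,-.07,.093],[-.025,.07,.093]]),st).round(1).tolist())
    print('plinth',proj('wrist',M([[.036,-.26,.045],[-.036,-.26,.045]]),st).round(1).tolist())
```

```text
paddle [[328.9, 226.9], [346.0, 226.9], [346.9, 185.0], [329.1, 185.0]]
yellow [[595.1, 218.4], [462.6, 218.6], [468.6, 171.9], [606.9, 171.7]]
plinth [[288.6, 214.8], [286.8, 155.7]]
```

View pics/c3.png

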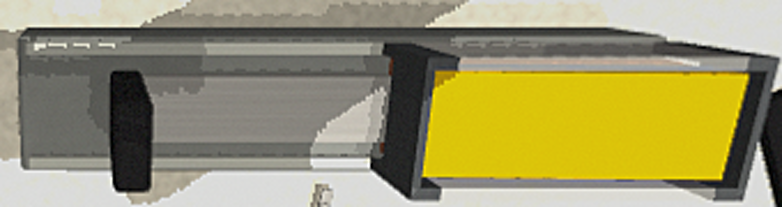

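Model and picture agree to about 1–2 px. I'll go down over the paddle and close.

Call:
{"op": "play_rows", "data": {"targets": [{"claw": 0,"linear": [0.8,0,0.3],"rotation": [0,0.002,-0.003]},{"claw": 0,"linear": [0.9,-0.1,0.25],"rotation": [0,0,0]},{"claw": 0,"linear": [0.9,0,0],"rotation": [0,0,0]},{"claw": 0,"linear": [0.9,0,0],"rotation": [0,0,0]},{"claw": 0,"linear": [0.9,0,0],"rotation": [0,0,0]},{"claw": 0,"linear": [0.7,0,0],"rotation": [0,0,0]},{"claw": 0.5,"linear": [0.1,0,0],"rotation": [0,0,0]},{"claw": 1,"linear": [0,0,0],"rotation": [0,0,0]},{"claw": 1,"linear": [0,0,0],"rotation": [0,0,0]},{"claw": 1,"linear": [0,0,0],"rotation": [0,0,0]}], "newtons": 25}}

```text
time: 5.03
position: [0.5552, -0.3664, 0.1073]
tool_rot: [-1.329, 1.114, 1.333]
ft_force: [1.1, 0.7, 0.2]
grip_width: 0.78
```

Call:
{"op": "play_rows", "data": {"targets": [{"claw": 1,"linear": [0,0,0],"rotation": [0,0,0]},{"claw": 1,"linear": [0,0,0],"rotation": [0,0,0]}]}}

```text
time: 5.2
position: [0.5566, -0.3668, 0.11]
tool_rot: [-1.333, 1.112, 1.33]
ft_force: [-0.8, 0.2, 0.6]
grip_width: 0.628
```

Run:
```python
from plan import *
show([.552,-.380,.108],99.1)
```

```text
t 5.2 pos [ 0.5566 -0.3668  0.11  ] F [-0.8  0.2  0.6] grip 54.6 q [-0.04  0.53  0.8   1.57 -0.41  1.21  2.58]
axes [[0.008, -0.985, -0.17], [0.007, -0.17, 0.985], [-1.0, -0.009, 0.006]]
d_world [-0.0046 -0.0132 -0.002 ] in cur tool/25mm [ 0.07  0.27 -0.49] in goal tool/25mm [ 0.08  0.26 -0.49] rot deg [0.68 0.33 0.53] rot/90 [0.008 0.004 0.006]
```

Call:
{"op": "play_rows", "data": {"targets": [{"claw": 1,"linear": [0.07,0.27,-0.49],"rotation": [0.008,0.004,0.006]},{"claw": 1,"linear": [0,0,0],"rotation": [0,0,0]},{"claw": 1,"linear": [0,0,0],"rotation": [0,0,0]},{"claw": 1,"linear": [0,0,0],"rotation": [0,0,0]},{"claw": 1,"linear": [0,0,0],"rotation": [0,0,0]},{"claw": 1,"linear": [0,0,0],"rotation": [0,0,0]},{"claw": 1,"linear": [0,0,0],"rotation": [0,0,0]},{"claw": 1,"linear": [0,0,0],"rotation": [0,0,0]}]}}

```text
time: 5.87
position: [0.5517, -0.3801, 0.1106]
tool_rot: [-1.321, 1.129, 1.325]
ft_force: [0.2, 0.0, -0.2]
grip_width: 0.181
```

Run:
```python
from plan import *
show([.552,-.380,.108],99.1)
```

```text
t 5.87 pos [ 0.5517 -0.3801  0.1106] F [ 0.2  0.  -0.2] grip 15.7 q [-0.02  0.54  0.8   1.55 -0.41  1.22  2.58]
axes [[0.0, -0.988, -0.156], [0.003, -0.156, 0.988], [-1.0, -0.001, 0.003]]
d_world [ 0.0003  0.0001 -0.0026] in cur tool/25mm [ 0.11 -0.01  0.  ] in goal tool/25mm [ 0.11 -0.01  0.  ] rot deg [-0.14  0.17  0.04] rot/90 [-0.002  0.002  0.   ]
```

Call:
{"op": "play_rows", "data": {"targets": [{"claw": 1,"linear": [0,0,0.35],"rotation": [0,0,0]},{"claw": 1,"linear": [0,0,0.35],"rotation": [0,0,0]},{"claw": 1,"linear": [0,0,0.35],"rotation": [0,0,0]},{"claw": 1,"linear": [0,0,0.35],"rotation": [0,0,0]},{"claw": 1,"linear": [0,0,0.35],"rotation": [0,0,0]},{"claw": 1,"linear": [0,0,0.25],"rotation": [0,0,0]}]}}

```text
time: 6.37
position: [0.5478, -0.3558, 0.1107]
tool_rot: [-1.361, 1.161, 1.278]
ft_force: [5.6, -10.4, -7.0]
grip_width: 0.182
```

Run:
```python
from plan import *
show([.552-.052*.158,-.380+.052*.987,.110],99.1)
```

```text
t 6.37 pos [ 0.5478 -0.3558  0.1107] F [  5.6 -10.4  -7. ] grip 15.9 q [-0.12  0.47  0.83  1.65 -0.35  1.14  2.5 ]
axes [[0.021, -0.989, -0.144], [-0.048, -0.145, 0.988], [-0.999, -0.014, -0.051]]
d_world [-0.004   0.0271 -0.0007] in cur tool/25mm [-0.03  0.    1.1 ] in goal tool/25mm [ 0.03 -0.01  1.1 ] rot deg [-0.8  -2.92  0.75] rot/90 [-0.009 -0.032  0.008]
```

Call:
{"op": "play_rows", "data": {"targets": [{"claw": 1,"linear": [0,0,0.5],"rotation": [-0.005,-0.03,0.005]},{"claw": 1,"linear": [0,0,0.5],"rotation": [0,-0.02,0]},{"claw": 1,"linear": [0,0,0.5],"rotation": [0,-0.02,0]},{"claw": 1,"linear": [0,0,0.5],"rotation": [0,-0.02,0]}]}}

```text
time: 6.7
position: [0.5433, -0.3278, 0.1116]
tool_rot: [-1.286, 1.094, 1.329]
ft_force: [13.5, -31.3, -24.4]
grip_width: 0.181
```

Run:
```python
from plan import *
show([.552-.052*.158,-.380+.052*.987,.110],99.1)
```

```text
t 6.7 pos [ 0.5433 -0.3278  0.1116] F [ 13.5 -31.3 -24.4] grip 15.8 q [-0.09  0.47  0.8   1.63 -0.4   1.22  2.53]
axes [[0.008, -0.989, -0.146], [0.047, -0.145, 0.988], [-0.999, -0.015, 0.046]]
d_world [ 0.0005 -0.0008 -0.0016] in cur tool/25mm [ 0.06 -0.01 -0.04] in goal tool/25mm [ 0.06 -0.02 -0.04] rot deg [-0.74  2.61  0.86] rot/90 [-0.008  0.029  0.01 ]
```

Full travel of about 53 mm, at the stop. I'll ease back with it and release.

Call:
{"op": "play_rows", "data": {"targets": [{"claw": 1,"linear": [0,0,-0.1],"rotation": [-0.005,0.029,0.01]},{"claw": 1,"linear": [0,0,-0.4],"rotation": [0,0,0]},{"claw": 1,"linear": [0,0,-0.4],"rotation": [0,0,0]},{"claw": 1,"linear": [0,0,-0.4],"rotation": [0,0,0]},{"claw": 1,"linear": [0,0,-0.4],"rotation": [0,0,0]},{"claw": 1,"linear": [0,0,-0.3],"rotation": [0,0,0]}]}}

```text
time: 7.2
position: [0.5516, -0.3806, 0.1114]
tool_rot: [-1.319, 1.131, 1.319]
ft_force: [-7.9, 20.1, 15.1]
grip_width: 0.185
```

Run:
```python
from plan import *
show([.552,-.380,.110],99.1)
```

```text
t 7.2 pos [ 0.5516 -0.3806  0.1114] F [-7.9 20.1 15.1] grip 16.1 q [-0.02  0.54  0.8   1.55 -0.41  1.22  2.58]
axes [[0.002, -0.989, -0.151], [0.002, -0.151, 0.989], [-1.0, -0.003, 0.002]]
d_world [ 0.0004  0.0006 -0.0014] in cur tool/25mm [ 0.06 -0.02  0.02] in goal tool/25mm [ 0.06 -0.02  0.02] rot deg [-0.43  0.1   0.14] rot/90 [-0.005  0.001  0.002]
```

Call:
{"op": "play_rows", "data": {"targets": [{"claw": 0,"linear": [0,0,0],"rotation": [0,0,0]},{"claw": 0,"linear": [0,0,0],"rotation": [0,0,0]},{"claw": 0,"linear": [0,0,0],"rotation": [0,0,0]},{"claw": 0,"linear": [0,0,0],"rotation": [0,0,0]},{"claw": 0,"linear": [-0.8,0,0],"rotation": [0,0,0]},{"claw": 0,"linear": [-0.9,0,0],"rotation": [0,0,0]},{"claw": 0,"linear": [-0.9,0,0],"rotation": [0,0,0]},{"claw": 0,"linear": [-0.9,0,0],"rotation": [0.077,0,0]},{"claw": 0,"linear": [-0.5,0,0],"rotation": [0.077,0,0]},{"claw": 0,"linear": [0,0,0],"rotation": [0.077,0,0]}]}}

```text
time: 8.03
position: [0.5497, -0.3834, 0.2136]
tool_rot: [-1.035, 1.304, 1.047]
ft_force: [-0.0, -0.2, -0.5]
grip_width: 0.857
```

Call:
{"op": "play_rows", "data": {"targets": [{"claw": 0,"linear": [0,0,0],"rotation": [0.077,0,0]},{"claw": 0,"linear": [0,0,0],"rotation": [0.077,0,0]},{"claw": 0,"linear": [0,0,0],"rotation": [0.077,0,0]},{"claw": 0,"linear": [0,0,0],"rotation": [0.077,0,0]},{"claw": 0,"linear": [0,0,0],"rotation": [0.077,0,0]},{"claw": 0,"linear": [0,0,0],"rotation": [0.077,0,0]},{"claw": 0,"linear": [0,0,0],"rotation": [0.077,0,0]},{"claw": 0,"linear": [0,0,0],"rotation": [0.077,0,0]},{"claw": 0,"linear": [0,0,0],"rotation": [0.077,0,0]},{"claw": 0,"linear": [0,0,0],"rotation": [0.077,0,0]}]}}

```text
time: 8.87
position: [0.5507, -0.3858, 0.218]
tool_rot: [-0.073, 1.563, 0.077]
ft_force: [0.1, -0.2, -0.9]
grip_width: 1.0
```

Run:
```python
from plan import *
mag=np.array([.520,-.1775,0]); th=np.radians(9.1)
g=mag+R.from_euler('z',th).apply([0,.111,.20]); print(g)
show(g,189.1)
im=get_image('top'); im=cv2.convertScaleAbs(im,alpha=1.3,beta=10); cv2.imwrite('pics/t2.png',crop(im,280,170,190,90,4))
```

```text
[ 0.50244445 -0.06789707  0.2       ]
t 8.87 pos [ 0.5507 -0.3858  0.218 ] F [ 0.1 -0.2 -0.9] grip 87.0 q [-0.2   0.6   1.16  1.43 -0.55  1.46  1.05]
axes [[0.006, -0.095, 0.995], [0.003, 0.995, 0.095], [-1.0, 0.002, 0.006]]
d_world [-0.0483  0.3179 -0.018 ] in cur tool/25mm [ 0.74 12.84 -0.72] in goal tool/25mm [ 0.72 12.86  0.1 ] rot deg [-3.65  0.36 -0.11] rot/90 [-0.041  0.004 -0.001]
```

View pics/t2.png

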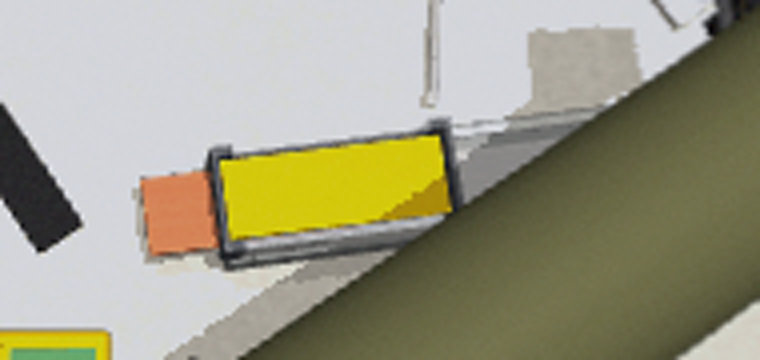

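The copper plate sticks out. Its end corners are at crop (140,178) and (150,255).

Run:
```python
from plan import *
f=lambda u,v:pix2plane('top',((u+.5)/4-.5+280,(v+.5)/4-.5+170),.057)
a,b=f(140,178),f(150,255); print(a,b,(a+b)/2)
mag=np.array([.520,-.1775,0]); 
print(R.from_euler('z',-np.radians(9.1)).apply((a+b)/2-mag))
```

```text
[ 0.52767658 -0.0542509   0.057     ] [ 0.47814718 -0.06184916  0.057     ] [ 0.50291188 -0.05805003  0.057     ]
[0.00201893 0.12064917 0.057     ]
```

Call:
{"op": "play_rows", "data": {"targets": [{"claw": 0,"linear": [0,0.95,0],"rotation": [-0.04,0.004,0]},{"claw": 0,"linear": [0,0.98,0],"rotation": [0,0,0]},{"claw": 0,"linear": [0,0.98,0],"rotation": [0,0,0]},{"claw": 0,"linear": [0,0.98,0],"rotation": [0,0,0]},{"claw": 0,"linear": [0,0.98,0],"rotation": [0,0,0]},{"claw": 0,"linear": [0,0.98,0],"rotation": [0,0,0]},{"claw": 0,"linear": [0,0.98,0],"rotation": [0,0,0]},{"claw": 0,"linear": [0,0.98,0],"rotation": [0,0,0]},{"claw": 0,"linear": [0,0.98,0],"rotation": [0,0,0]},{"claw": 0,"linear": [0,0.98,0],"rotation": [0,0,0]}]}}

```text
time: 9.75
position: [0.5084, -0.1441, 0.2152]
tool_rot: [-0.141, 1.57, 0.129]
ft_force: [-0.3, -0.2, 0.5]
grip_width: 0.998
```

Call:
{"op": "play_rows", "data": {"targets": [{"claw": 0,"linear": [0,0.98,0],"rotation": [0,0,0]},{"claw": 0,"linear": [0,0.98,0],"rotation": [0,0,0]},{"claw": 0,"linear": [0,0.98,0],"rotation": [0,0,0]},{"claw": 0,"linear": [0,0.3,0],"rotation": [0,0,0]},{"claw": 0,"linear": [0,0,0],"rotation": [0,0,0]}]}}

```text
time: 10.17
position: [0.4929, -0.0553, 0.2147]
tool_rot: [-0.154, 1.565, 0.153]
ft_force: [0.4, -0.3, 0.3]
grip_width: 1.001
```

Run:
```python
from plan import *
g=[0.5024,-0.0679,0.10]
st=get_state(); cv2.imwrite('pics/w2.png',get_image('wrist')); np.save('w2.npy',st,allow_pickle=True)
show(g,189.1)
```

```text
t 10.22 pos [ 0.4931 -0.0562  0.2147] F [ 0.6  0.7 -0.8] grip 86.8 q [-1.08 -0.07  1.11  1.86  0.07  1.31  0.21]
axes [[0.001, -0.192, 0.981], [-0.001, 0.981, 0.192], [-1.0, -0.001, 0.001]]
d_world [ 0.0093 -0.0117 -0.1147] in cur tool/25mm [ 4.59 -0.52  0.27] in goal tool/25mm [ 4.59 -0.52  0.29] rot deg [1.99 0.03 0.07] rot/90 [0.022 0.    0.001]
```

View pics/w2.png

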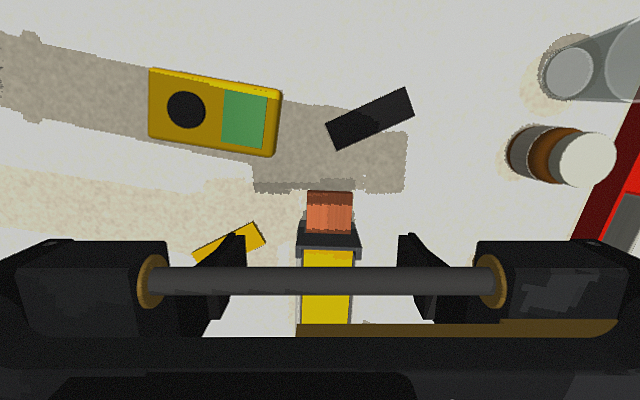

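Run:
```python
from plan import *
st=np.load('w2.npy',allow_pickle=True).item()
for uv,z in (((307,205),.057),((352,205),.057),((306,191),.045),((353,191),.045)): print(uv,pix2plane('wrist',uv,z,st).round(4))
print('small yel',[pix2plane('top',p,.01).round(3)[:2] for p in ((342,257),(352,252),(372,281),(361,288))])
print('black',[pix2plane('top',p,.01).round(3)[:2] for p in ((269,202),(280,196),(300,226),(290,232))])
print('meter',[pix2plane('top',p,.03).round(3)[:2] for p in ((278,253),(308,253),(308,307))])
```

```text
(307, 205) [ 0.4808 -0.0773  0.057 ]
(352, 205) [ 0.5288 -0.0678  0.057 ]
(306, 191) [ 0.4769 -0.0651  0.045 ]
(353, 191) [ 0.5282 -0.055   0.045 ]
small yel [array([ 0.423, -0.13 ]), array([ 0.436, -0.156]), array([ 0.362, -0.21 ]), array([ 0.343, -0.181])]
black [array([0.564, 0.068]), array([0.582, 0.039]), array([ 0.502, -0.017]), array([0.485, 0.009])]
meter [array([0.427, 0.037]), array([ 0.429, -0.04 ]), array([ 0.292, -0.044])]
```

Call:
{"op": "play_rows", "data": {"targets": [{"claw": 0,"linear": [0.5,-0.48,0.35],"rotation": [0.02,0,0]},{"claw": 0,"linear": [0.9,0,0],"rotation": [0,0,0]},{"claw": 0,"linear": [0.9,0,0],"rotation": [0,0,0]},{"claw": 0,"linear": [0.9,0,0],"rotation": [0,0,0]},{"claw": 0,"linear": [0.9,0,0],"rotation": [0,0,0]},{"claw": 0,"linear": [0.7,0,0],"rotation": [0,0,0]},{"claw": 0,"linear": [0,0,0],"rotation": [0,0,0]}]}}

```text
time: 10.8
position: [0.5098, -0.0832, 0.0934]
tool_rot: [-0.127, 1.556, 0.112]
ft_force: [-1.2, 0.7, -0.4]
grip_width: 1.002
```

Run:
```python
from plan import *
show([.504,-.068,.036],189.2)
```

```text
t 10.8 pos [ 0.5098 -0.0832  0.0934] F [-1.2  0.7 -0.4] grip 87.1 q [-0.91  0.24  1.13  1.98 -0.24  1.06  0.48]
axes [[0.012, -0.152, 0.988], [-0.009, 0.988, 0.152], [-1.0, -0.01, 0.011]]
d_world [-0.0058  0.0152 -0.0574] in cur tool/25mm [ 2.29  0.66 -0.16] in goal tool/25mm [ 2.3   0.64 -0.13] rot deg [-0.46  0.6   0.59] rot/90 [-0.005  0.007  0.007]
```

Call:
{"op": "play_rows", "data": {"targets": [{"claw": 0,"linear": [0,0.66,-0.16],"rotation": [-0.005,0.007,0.007]},{"claw": 0,"linear": [0.6,0.05,0],"rotation": [0,0,0]},{"claw": 0,"linear": [0.6,0.05,0],"rotation": [0,0,0]},{"claw": 0,"linear": [0.6,0.05,0],"rotation": [0,0,0]},{"claw": 0,"linear": [0,0,0],"rotation": [0,0,0]}]}}

```text
time: 11.22
position: [0.505, -0.0673, 0.0518]
tool_rot: [-0.124, 1.565, 0.121]
ft_force: [-1.2, 0.5, 0.2]
grip_width: 0.998
```

Run:
```python
from plan import *
show([.504,-.068,.036],189.2)
```

```text
t 11.22 pos [ 0.505  -0.0673  0.0518] F [-1.2  0.5  0.2] grip 86.8 q [-0.87  0.31  1.08  2.02 -0.32  1.    0.52]
axes [[0.002, -0.155, 0.988], [-0.001, 0.988, 0.155], [-1.0, -0.002, 0.002]]
d_world [-0.001  -0.0007 -0.0158] in cur tool/25mm [ 0.63 -0.02 -0.05] in goal tool/25mm [ 0.63 -0.02 -0.04] rot deg [-0.26  0.11  0.09] rot/90 [-0.003  0.001  0.001]
```

Call:
{"op": "play_rows", "data": {"targets": [{"claw": 0.3,"linear": [0.62,0,-0.04],"rotation": [0,0,0]},{"claw": 1,"linear": [0,0,0],"rotation": [0,0,0]},{"claw": 1,"linear": [0,0,0],"rotation": [0,0,0]},{"claw": 1,"linear": [0,0,0],"rotation": [0,0,0]},{"claw": 1,"linear": [0,0,0],"rotation": [0,0,0]},{"claw": 1,"linear": [0,0,0],"rotation": [0,0,0]},{"claw": 1,"linear": [0,0,0],"rotation": [0,0,0]},{"claw": 1,"linear": [0,0,0],"rotation": [0,0,0]}], "newtons": 45}}

```text
time: 11.88
position: [0.5068, -0.0674, 0.0444]
tool_rot: [-0.123, 1.561, 0.125]
ft_force: [0.8, -0.0, -1.5]
grip_width: 0.567
```

Run:
```python
from plan import *
show([.504,-.068,.036],189.2)
```

```text
t 11.88 pos [ 0.5068 -0.0674  0.0444] F [ 0.8 -0.  -1.5] grip 49.3 q [-0.85  0.32  1.06  2.02 -0.34  0.98  0.54]
axes [[0.006, -0.157, 0.988], [0.002, 0.988, 0.157], [-1.0, 0.001, 0.007]]
d_world [-0.0028 -0.0006 -0.0084] in cur tool/25mm [ 0.34 -0.01 -0.12] in goal tool/25mm [ 0.34 -0.01 -0.11] rot deg [-0.18  0.38 -0.05] rot/90 [-0.002  0.004 -0.001]
```

The grip is 8 mm too high. I'll open slightly, lower, and close again.

Call:
{"op": "play_rows", "data": {"targets": [{"claw": 0.3,"linear": [0,0,0],"rotation": [0,0,0]},{"claw": 0.3,"linear": [0,0,-0.1],"rotation": [0,0,0]},{"claw": 0.3,"linear": [0.25,0,0],"rotation": [0,0.004,0]},{"claw": 0.3,"linear": [0.2,0,0],"rotation": [0,0,0]},{"claw": 0.4,"linear": [0.08,0,0],"rotation": [0,0,0]},{"claw": 1,"linear": [0,0,0],"rotation": [0,0,0]},{"claw": 1,"linear": [0,0,0],"rotation": [0,0,0]},{"claw": 1,"linear": [0,0,0],"rotation": [0,0,0]},{"claw": 1,"linear": [0,0,0],"rotation": [0,0,0]}], "newtons": 45}}

```text
time: 12.63
position: [0.5064, -0.0675, 0.031]
tool_rot: [-0.123, 1.564, 0.124]
ft_force: [-0.7, -0.6, 0.8]
grip_width: 0.562
```

Run:
```python
from plan import *
show([.504,-.068,.036],189.2)
```

```text
t 12.63 pos [ 0.5064 -0.0675  0.031 ] F [-0.7 -0.6  0.8] grip 48.9 q [-0.83  0.35  1.04  2.03 -0.37  0.96  0.56]
axes [[0.003, -0.157, 0.988], [0.001, 0.988, 0.157], [-1.0, 0.001, 0.003]]
d_world [-0.0024 -0.0005  0.005 ] in cur tool/25mm [-0.2 -0.  -0.1] in goal tool/25mm [-0.2 -0.  -0.1] rot deg [-0.18  0.2  -0.03] rot/90 [-0.002  0.002 -0.   ]
```

Call:
{"op": "play_rows", "data": {"targets": [{"claw": 1,"linear": [0,0.4,0],"rotation": [0,0,0]},{"claw": 1,"linear": [0,0.4,0],"rotation": [0,0,0]},{"claw": 1,"linear": [0,0.4,0],"rotation": [0,0,0]},{"claw": 1,"linear": [0,0.4,0],"rotation": [0,0,0]},{"claw": 1,"linear": [0,0.4,0],"rotation": [0,0,0]}]}}

```text
time: 13.05
position: [0.499, -0.0272, 0.0312]
tool_rot: [-0.128, 1.56, 0.105]
ft_force: [1.1, -5.6, -1.8]
grip_width: 0.567
```

Run:
```python
from plan import *
show([.5064-.158*.108,-.0675+.987*.108,.033],189.2)
```

```text
t 13.05 pos [ 0.499  -0.0272  0.0312] F [ 1.1 -5.6 -1.8] grip 49.3 q [-0.95  0.32  1.07  2.06 -0.33  0.94  0.43]
axes [[0.008, -0.148, 0.989], [-0.014, 0.989, 0.148], [-1.0, -0.015, 0.006]]
d_world [-0.0097  0.0663  0.0018] in cur tool/25mm [-0.11  2.68  0.01] in goal tool/25mm [-0.07  2.68  0.04] rot deg [-0.67  0.35  0.86] rot/90 [-0.007  0.004  0.01 ]
```

Call:
{"op": "play_rows", "data": {"targets": [{"claw": 1,"linear": [0,0.45,0],"rotation": [-0.007,0.004,0.01]},{"claw": 1,"linear": [0,0.45,0],"rotation": [0,0,0]},{"claw": 1,"linear": [0,0.45,0],"rotation": [0,0,0]},{"claw": 1,"linear": [0,0.45,0],"rotation": [0,0,0]},{"claw": 1,"linear": [0,0.5,0],"rotation": [0,0,0]},{"claw": 1,"linear": [0,0.5,0],"rotation": [0,0,0]},{"claw": 1,"linear": [-0.1,0.5,0],"rotation": [0,0,0]}]}}

```text
time: 13.63
position: [0.4838, 0.0558, 0.0327]
tool_rot: [-0.125, 1.567, 0.119]
ft_force: [-0.2, 0.4, -1.0]
grip_width: 0.569
```

Run:
```python
from plan import *
im=get_image('scene'); im=cv2.convertScaleAbs(im,alpha=1.3,beta=10); cv2.imwrite('pics/s3.png',crop(im,160,130,260,200,3))
show([.5064-.158*.108,-.0675+.987*.108,.033],189.2)
```

```text
t 13.68 pos [0.4836 0.0591 0.033 ] F [-0.3  2.6 -2. ] grip 49.2 q [-1.13  0.28  1.06  2.08 -0.3   0.95  0.25]
axes [[-0.0, -0.158, 0.987], [-0.002, 0.987, 0.158], [-1.0, -0.002, -0.0]]
d_world [ 0.0057 -0.02    0.    ] in cur tool/25mm [-0.   -0.83  0.1 ] in goal tool/25mm [-0.   -0.83  0.1 ] rot deg [-0.1  -0.02  0.09] rot/90 [-0.001 -0.     0.001]
```

View pics/s3.png

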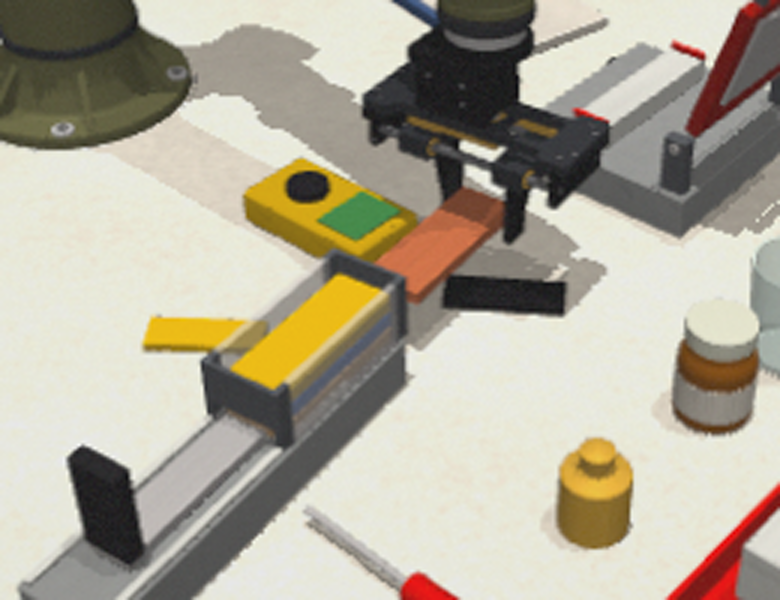

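The plate is out and held level, and the other three dropped: yellow is now low in the shaft and the paddle is home at (105,500). Now I'll lift, turn by about 7° and carry it to the tester.

Call:
{"op": "play_rows", "data": {"targets": [{"claw": 1,"linear": [-0.6,0.2,0],"rotation": [0,0,0]},{"claw": 1,"linear": [-0.8,0.2,0],"rotation": [0,0,0]},{"claw": 1,"linear": [-0.8,0.2,0],"rotation": [0.04,0,0]},{"claw": 1,"linear": [-0.7,0.5,0],"rotation": [0.04,0,0]},{"claw": 1,"linear": [0,0.8,0],"rotation": [0,0,0]},{"claw": 1,"linear": [0,0.8,0],"rotation": [0,0,0]},{"claw": 1,"linear": [0,0.8,0],"rotation": [0,0,0]},{"claw": 1,"linear": [0,0.8,0],"rotation": [0,0,0]},{"claw": 1,"linear": [0,0.8,0],"rotation": [0,0,0]},{"claw": 1,"linear": [0,0.8,0],"rotation": [0,0,0]}]}}

```text
time: 14.52
position: [0.4716, 0.2148, 0.1073]
tool_rot: [-0.015, 1.577, 0.023]
ft_force: [1.1, -0.0, -0.5]
grip_width: 0.565
```

Run:
```python
from plan import *
show([.473,.347,.115],181.9)
```

```text
t 14.52 pos [0.4716 0.2148 0.1073] F [ 1.1 -0.  -0.5] grip 49.1 q [-1.42  0.22  1.06  1.94 -0.22  1.11 -0.25]
axes [[-0.007, -0.024, 1.0], [0.005, 1.0, 0.024], [-1.0, 0.006, -0.007]]
d_world [0.0014 0.1322 0.0077] in cur tool/25mm [-0.28  5.29  0.18] in goal tool/25mm [-0.31  5.28  0.23] rot deg [-0.51 -0.38 -0.32] rot/90 [-0.006 -0.004 -0.004]
```

Call:
{"op": "play_rows", "data": {"targets": [{"claw": 1,"linear": [-0.1,0.7,0.04],"rotation": [-0.006,-0.004,-0.004]},{"claw": 1,"linear": [-0.1,0.8,0.04],"rotation": [0,0,0]},{"claw": 1,"linear": [-0.1,0.8,0.04],"rotation": [0,0,0]},{"claw": 1,"linear": [0,0.8,0.04],"rotation": [0,0,0]},{"claw": 1,"linear": [0,0.8,0.04],"rotation": [0,0,0]},{"claw": 1,"linear": [0,0.8,0.04],"rotation": [0,0,0]},{"claw": 1,"linear": [0,0.4,0],"rotation": [0,0,0]},{"claw": 1,"linear": [0,0,0],"rotation": [0,0,0]}]}}

```text
time: 15.18
position: [0.4691, 0.3619, 0.1117]
tool_rot: [-0.043, 1.571, 0.032]
ft_force: [-0.0, -0.3, -1.1]
grip_width: 0.57
```

Run:
```python
from plan import *
st=get_state(); w=get_image('wrist'); cv2.imwrite('pics/w4.png',w); np.save('w4.npy',st,allow_pickle=True)
show([.473,.347,.115],181.9)
t=get_image('top'); s=get_image('scene'); f=lambda i:cv2.convertScaleAbs(i,alpha=1.3,beta=10)
cv2.imwrite('pics/t4.png',t)
a=w[0:330,100:540]; b=np.vstack([crop(f(t),115,130,120,135,2.4),crop(f(s),320,75,144,120,2)])
H=max(a.shape[0]*1.15,b.shape[0]); a=cv2.resize(a,None,fx=1.15,fy=1.15)
c=np.zeros((int(H)+1,a.shape[1]+b.shape[1],3),np.uint8); c[:a.shape[0],:a.shape[1]]=a; c[:b.shape[0],a.shape[1]:]=b
print(c.shape,a.shape); cv2.imwrite('pics/m4.png',c)
```

```text
t 15.23 pos [0.4691 0.3608 0.1116] F [-0.1 -0.1 -1.7] grip 49.2 q [-1.47  0.4   0.95  1.76 -0.35  1.17 -0.38]
axes [[-0.001, -0.047, 0.999], [-0.008, 0.999, 0.047], [-1.0, -0.008, -0.001]]
d_world [ 0.0039 -0.0138  0.0034] in cur tool/25mm [-0.13 -0.56  0.13] in goal tool/25mm [-0.14 -0.56  0.14] rot deg [ 0.81 -0.06  0.43] rot/90 [ 0.009 -0.001  0.005]
(565, 794, 3) (379, 506, 3)
```

View pics/m4.png

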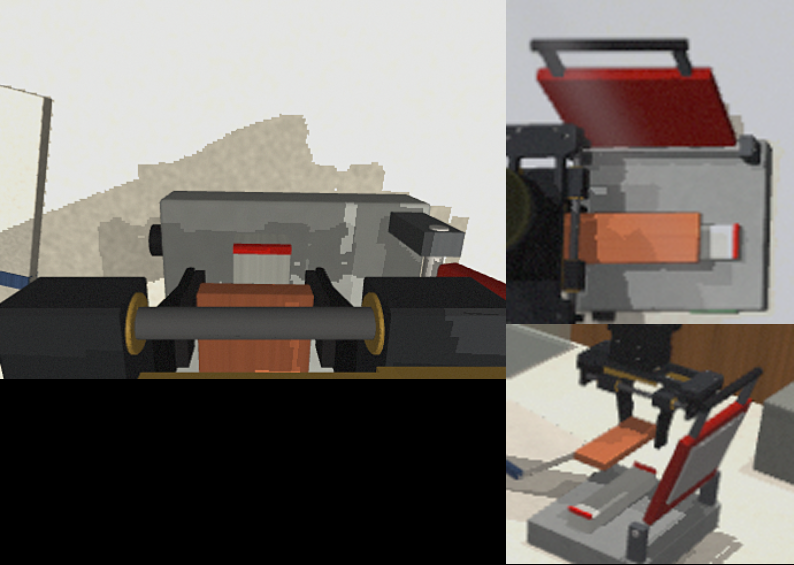

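Run:
```python
from plan import *
st=np.load('w4.npy',allow_pickle=True).item(); zt=st['position'][2]+.026
W=lambda u,v,z: pix2plane('wrist',((u+.5)/1.15-.5+100,(v+.5)/1.15-.5),z,st).round(4)
T=lambda u,v,z: pix2plane('top',((u-506+.5)/2.4-.5+115,(v+.5)/2.4-.5+130),z).round(4)
print('front top edge',W(198,284,zt),W(313,284,zt),' bottom?',W(198,290,zt))
print('stop inner top',W(234,254,.068),W(291,254,.068),'platen side',W(234,280,.062),W(291,280,.062))
print('rear top edge',T(700,212,zt),T(698,263,zt))
print('rear stop',T(733,223,.068),T(733,259,.068))
Rt=R.from_rotvec(st['tool_rot']).as_matrix(); print('pred centre',st['position']-.06*Rt[:,1])
```

```text
front top edge [0.4442 0.3745 0.1377] [0.4922 0.3768 0.1377]  bottom? [0.4442 0.3717 0.1377]
stop inner top [0.4556 0.3634 0.068 ] [0.4907 0.3651 0.068 ] platen side [0.4559 0.3433 0.062 ] [0.4929 0.3451 0.062 ]
rear top edge [0.4976 0.2306 0.1377] [0.447  0.229  0.1377]
rear stop [0.4967 0.2117 0.068 ] [0.4587 0.2093 0.068 ]
pred centre [0.47192854 0.30192954 0.11212872]
```

Call:
{"op": "play_rows", "data": {"targets": [{"claw": 1,"linear": [0.2,-0.57,0.15],"rotation": [0.01,0,0.005]},{"claw": 1,"linear": [0.5,0,0],"rotation": [0,0,0]},{"claw": 1,"linear": [0.5,0,0],"rotation": [0,0,0]},{"claw": 1,"linear": [0.3,0,0],"rotation": [0,0,0]},{"claw": 1,"linear": [0,0,0],"rotation": [0,0,0]}]}}

```text
time: 15.75
position: [0.4761, 0.3346, 0.0713]
tool_rot: [-0.012, 1.573, 0.013]
ft_force: [0.4, 0.7, -1.1]
grip_width: 0.566
```

Run:
```python
from plan import *
show([.4735,.3467,.050],181.8)
```

```text
t 15.75 pos [0.4761 0.3346 0.0713] F [ 0.4  0.7 -1.1] grip 49.2 q [-1.42  0.43  0.93  1.82 -0.39  1.09 -0.33]
axes [[-0.002, -0.016, 1.0], [0.0, 1.0, 0.016], [-1.0, 0.0, -0.002]]
d_world [-0.0026  0.0121 -0.0213] in cur tool/25mm [ 0.85  0.48 -0.1 ] in goal tool/25mm [ 0.85  0.49 -0.09] rot deg [-0.91 -0.11 -0.03] rot/90 [-0.01  -0.001 -0.   ]
```

Call:
{"op": "play_rows", "data": {"targets": [{"claw": 1,"linear": [0,0.46,-0.1],"rotation": [-0.01,0,0]},{"claw": 1,"linear": [0,0,0],"rotation": [0,0,0]},{"claw": 1,"linear": [0,0,0],"rotation": [0,0,0]}]}}

```text
time: 16.0
position: [0.4729, 0.3459, 0.07]
tool_rot: [-0.025, 1.574, 0.023]
ft_force: [-0.1, 0.6, -1.8]
grip_width: 0.566
```

Run:
```python
from plan import *
show([.4735,.3467,.050],181.8)
```

```text
t 16.0 pos [0.4729 0.3459 0.07  ] F [-0.1  0.6 -1.8] grip 49.2 q [-1.43  0.44  0.92  1.81 -0.39  1.09 -0.33]
axes [[-0.004, -0.031, 1.0], [-0.001, 1.0, 0.031], [-1.0, -0.001, -0.004]]
d_world [ 0.0006  0.0008 -0.02  ] in cur tool/25mm [0.8  0.03 0.03] in goal tool/25mm [0.8  0.03 0.03] rot deg [-0.03 -0.21  0.06] rot/90 [-0.    -0.002  0.001]
```

Call:
{"op": "play_rows", "data": {"targets": [{"claw": 1,"linear": [0.3,0.03,0.03],"rotation": [0,-0.002,0]},{"claw": 1,"linear": [0.3,0,0],"rotation": [0,0,0]},{"claw": 1,"linear": [0.15,0,0],"rotation": [0,0,0]},{"claw": 1,"linear": [0,0,0],"rotation": [0,0,0]},{"claw": 1,"linear": [0.05,0,0],"rotation": [0,0,0]}]}}

```text
time: 16.42
position: [0.4736, 0.3492, 0.0488]
tool_rot: [-0.027, 1.569, 0.027]
ft_force: [0.5, 0.5, -1.2]
grip_width: 0.565
```

Run:
```python
from plan import *
show([.4735,.3467,.048],181.8)
```

```text
t 16.42 pos [0.4736 0.3492 0.0488] F [ 0.5  0.5 -1.2] grip 49.2 q [-1.41  0.47  0.9   1.83 -0.42  1.05 -0.31]
axes [[0.001, -0.034, 0.999], [0.001, 0.999, 0.034], [-1.0, 0.0, 0.001]]
d_world [-0.0001 -0.0025 -0.0008] in cur tool/25mm [ 0.03 -0.1  -0.01] in goal tool/25mm [ 0.03 -0.1  -0.01] rot deg [ 0.18  0.08 -0.03] rot/90 [ 0.002  0.001 -0.   ]
```

Call:
{"op": "play_rows", "data": {"targets": [{"claw": 1,"linear": [0,-0.1,0],"rotation": [0,0,0]},{"claw": 1,"linear": [0.06,0,0],"rotation": [0,0,0]},{"claw": 1,"linear": [0.06,0,0],"rotation": [0,0,0]},{"claw": 1,"linear": [0.06,0,0],"rotation": [0,0,0]}]}}

```text
time: 16.75
position: [0.4737, 0.3463, 0.048]
tool_rot: [-0.025, 1.572, 0.028]
ft_force: [-4.4, -1.0, 9.1]
grip_width: 0.571
```

Run:
```python
from plan import *
show([.4735,.3467,.048],181.8)
```

```text
t 16.75 pos [0.4737 0.3463 0.048 ] F [-4.4 -1.   9.1] grip 49.7 q [-1.41  0.47  0.9   1.83 -0.42  1.05 -0.31]
axes [[-0.002, -0.034, 0.999], [0.002, 0.999, 0.034], [-1.0, 0.002, -0.002]]
d_world [-0.0002  0.0004 -0.    ] in cur tool/25mm [ 0.    0.01 -0.01] in goal tool/25mm [ 0.    0.01 -0.01] rot deg [ 0.15 -0.1  -0.12] rot/90 [ 0.002 -0.001 -0.001]
```

Contact with 9 N down and the plate at its target pose. Release and rise.

Call:
{"op": "play_rows", "data": {"targets": [{"claw": 0.2,"linear": [0,0,0],"rotation": [0,0,0]},{"claw": 0.2,"linear": [0,0,0],"rotation": [0,0,0]},{"claw": 0.2,"linear": [0,0,0],"rotation": [0,0,0]},{"claw": 0.2,"linear": [0,0,0],"rotation": [0,0,0]},{"claw": 0.2,"linear": [-0.3,0,0],"rotation": [0,0,0]},{"claw": 0.2,"linear": [-0.7,0,0],"rotation": [0,0,0]},{"claw": 0.2,"linear": [-0.9,0,0],"rotation": [0,0,0]},{"claw": 0.2,"linear": [-0.9,0,0],"rotation": [0,0,0]},{"claw": 0.2,"linear": [-0.9,0.5,0],"rotation": [0,0,0]},{"claw": 0.2,"linear": [-0.9,0.5,0],"rotation": [0,0,0]}]}}

```text
time: 17.58
position: [0.4724, 0.3648, 0.1655]
tool_rot: [-0.025, 1.578, 0.016]
ft_force: [-0.2, 0.8, -0.1]
grip_width: 0.797
```

Call:
{"op": "play_rows", "data": {"targets": [{"claw": 0.2,"linear": [-0.9,0.8,0],"rotation": [0,0,0]},{"claw": 0.2,"linear": [-0.9,0.8,0],"rotation": [0,0,0]},{"claw": 0.2,"linear": [0,0.8,0],"rotation": [0,0,0]},{"claw": 0.2,"linear": [0,0,0],"rotation": [0,0,0]}]}}

```text
time: 17.92
position: [0.4729, 0.4302, 0.2206]
tool_rot: [-0.018, 1.571, 0.023]
ft_force: [-1.9, 0.9, -0.9]
grip_width: 0.8
```

Run:
```python
from plan import *
st=get_state(); w=get_image('wrist'); cv2.imwrite('pics/w5.png',w); np.save('w5.npy',st,allow_pickle=True)
show([.59,.29,.3],180)
t=get_image('top'); s=get_image('scene'); f=lambda i:cv2.convertScaleAbs(i,alpha=1.3,beta=10)
cv2.imwrite('pics/t5.png',t)
a=crop(f(t),115,130,125,140,4); b=crop(f(s),320,75,140,140,2)
c=np.zeros((560,780,3),np.uint8); c[:,:500]=a; c[:280,500:]=b; c[280:455,500:]=cv2.resize(w,(280,175))
cv2.imwrite('pics/m5.png',c)
```

```text
t 17.97 pos [0.4742 0.4279 0.2211] F [0.1 0.3 0.3] grip 70.1 q [-1.5   0.41  0.96  1.51 -0.34  1.39 -0.49]
axes [[0.001, -0.024, 1.0], [0.002, 1.0, 0.024], [-1.0, 0.002, 0.001]]
d_world [ 0.1158 -0.1379  0.0789] in cur tool/25mm [-3.16 -5.62  4.5 ] in goal tool/25mm [-3.16 -5.51  4.63] rot deg [ 1.4   0.06 -0.13] rot/90 [ 0.016  0.001 -0.001]
```

View pics/m5.png

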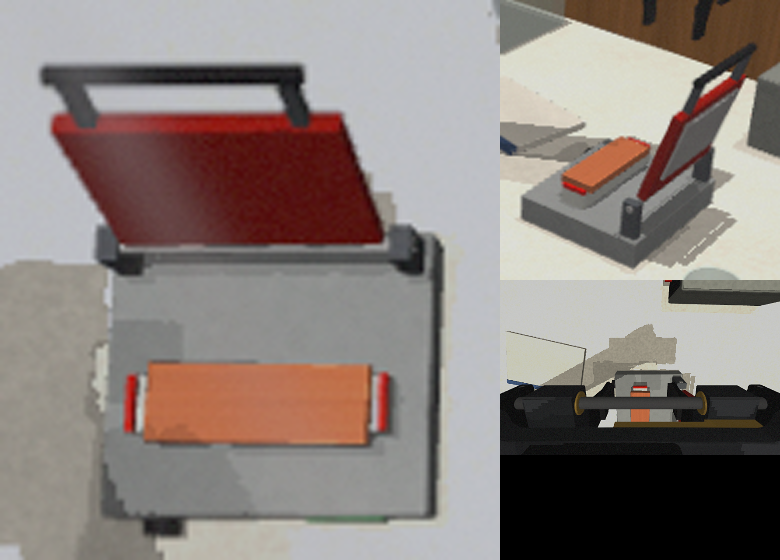

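Run:
```python
from plan import *
T=lambda u,v,z: pix2plane('top',((u+.5)/4-.5+115,(v+.5)/4-.5+130),z)[:2]
# plate mask via colour
im=cv2.imread('pics/t5.png'); hsv=cv2.cvtColor(im,cv2.COLOR_BGR2HSV)
m=((hsv[...,0]>4)&(hsv[...,0]<16)&(hsv[...,1]>110)&(hsv[...,2]>60)).astype(np.uint8); m[:210]=0;m[250:]=0;m[:,:140]=0;m[:,215:]=0
ys,xs=np.nonzero(m); print(m.sum(),xs.min(),xs.max(),ys.min(),ys.max())
c,(w,h),a=cv2.minAreaRect(np.column_stack([xs,ys]).astype(np.float32)); box=cv2.boxPoints((c,(w,h),a))
B=np.array([pix2plane('top',b,.074)[:2] for b in box]); print('rect',c,w,h,a,'plate centre',B.mean(0).round(4))
d=max((B[i]-B[i-1] for i in range(4)),key=np.linalg.norm); print('len',np.linalg.norm(d),'yaw',(np.degrees(np.arctan2(-d[0],d[1]))+90)%180-90)
# hand-read
H=np.array([T(*p,.074) for p in((148,362),(370,366),(367,444),(145,441))]); print('hand',H.mean(0).round(4),H.round(4).tolist())
r=((hsv[...,0]<4)|(hsv[...,0]>174))&(hsv[...,1]>150)&(hsv[...,2]>80); r[:215]=0;r[245:]=0;r[:,:140]=0;r[:,220:]=0
n,l,s,cc=cv2.connectedComponentsWithStats(r.astype(np.uint8)); print(s.tolist(),cc.round(1).tolist())
for i in range(1,n):
  if s[i,4]>8: print('stop c',pix2plane('top',cc[i],.068)[:2].round(4))
```

```text
1119 148 207 221 240
rect (177.5, 230.5) 19.0 59.0 90.0 plate centre [0.4738 0.2889]
len 0.14845202882711048 yaw 1.6428470111370927
hand [0.4741 0.2852] [[0.4981, 0.356], [0.4995, 0.2162], [0.4504, 0.2149], [0.4483, 0.3536]]
[[0, 0, 640, 400, 255944], [210, 223, 2, 15, 28], [146, 224, 3, 14, 28]] [[319.5, 199.5], [210.5, 230.0], [146.9, 230.5]]
stop c [0.478  0.2075]
stop c [0.4722 0.3676]
```

```bash
cat > edge.py <<'E'
from plan import *
def edges(sig,lines,rng,lv,z,vert=True):
    """first/last subpixel crossing of level lv along each scan line -> world line points"""
    A=[];Bq=[]
    for k in lines:
        s=sig[rng[0]:rng[1],k] if vert else sig[k,rng[0]:rng[1]]
        ab=np.nonzero(s>lv)[0]
        if len(ab)<3: continue
        i=ab[0]; j=ab[-1]
        a=rng[0]+i-(s[i]-lv)/(s[i]-s[i-1]) ; b=rng[0]+j+(s[j]-lv)/(s[j]-s[j+1])
        for L,v in((A,a),(Bq,b)): L.append(pix2plane('top',(k,v) if vert else (v,k),z)[:2])
    return np.array(A),np.array(Bq)
def yaw(P): q=np.polyfit(P[:,1],P[:,0],1); return np.degrees(np.arctan(-q[0])),np.std(np.polyval(q,P[:,1])-P[:,0])
E
python3 - <<'E'
from edge import *
p=cv2.imread('pics/t5.png').astype(float); o=cv2.imread('pics/top0.png').astype(float)
cop=p[...,2]-p[...,0]; print('cop',cop[230,140:216].astype(int).tolist()); print(cop[212:248,178].astype(int).tolist())
gr=o[...,0]; print('plat',o[:,180,0][222:245].astype(int).tolist(), o[231,142:216].astype(int)[:,0].tolist())
E
```

```text
cop [8, 5, 0, -1, 0, 0, 87, 119, 62, 13, 4, 61, 87, 87, 88, 88, 86, 88, 88, 88, 89, 88, 88, 86, 87, 87, 85, 84, 84, 84, 83, 83, 82, 81, 80, 79, 77, 77, 76, 74, 74, 75, 75, 74, 74, 77, 76, 75, 76, 79, 78, 80, 82, 82, 85, 84, 83, 85, 86, 87, 87, 91, 90, 89, 89, 90, 78, 43, -4, 45, 112, 81, 14, 1, -1, 0]
[2, 1, 1, 1, 1, 2, 1, 1, 5, 72, 77, 75, 75, 74, 77, 77, 76, 77, 76, 77, 79, 78, 77, 79, 80, 81, 80, 79, 59, 7, 1, 2, 1, 1, 2, 1]
plat [105, 114, 138, 140, 139, 138, 138, 138, 139, 139, 138, 140, 138, 139, 139, 135, 69, 93, 103, 105, 102, 103, 103] [101, 98, 98, 99, 45, 23, 10, 115, 141, 142, 141, 140, 142, 141, 141, 141, 140, 141, 141, 140, 140, 141, 141, 140, 140, 141, 141, 140, 141, 140, 140, 140, 139, 139, 139, 140, 139, 139, 139, 139, 138, 138, 139, 139, 140, 140, 139, 140, 140, 140, 140, 141, 140, 140, 141, 140, 141, 141, 141, 142, 141, 142, 141, 141, 141, 142, 142, 87, 21, 15, 41, 63, 86, 101]
```

Run:
```python
from edge import *
p=cv2.imread('pics/t5.png').astype(float); o=cv2.imread('pics/top0.png').astype(float)
cop=p[...,2]-p[...,0]
a,b=edges(cop,range(155,203),(212,248),40,.074); print('plate long edges yaw',yaw(a),yaw(b),'x mid',a[:,0].mean(),b[:,0].mean(),(a.mean(0)+b.mean(0))/2)
a,b=edges(cop[:,:],range(224,238),(149,208),40,.074,False)
print('plate ends y',a[:,1].mean(),b[:,1].mean(),'b at z.062',edges(cop,range(224,238),(149,208),40,.062,False)[1][:,1].mean())
g=o[...,0]
a,b=edges(g,range(152,205),(224,242),120,.062); print('platen long yaw',yaw(a),yaw(b),a.mean(0),b.mean(0),(a.mean(0)+b.mean(0))/2)
a,b=edges(g,range(226,236),(147,212),70,.068,False); print('stops inner y',a.mean(0),b.mean(0),edges(g,range(226,236),(147,212),70,.062,False)[0].mean(0))
```

```text
plate long edges yaw (np.float64(1.273980044961631), np.float64(0.00011089466426598637)) (np.float64(0.933662181090508), np.float64(0.0001934648650750917)) x mid 0.49917417234461176 0.44919179556010674 [0.47418298 0.28638466]Traceback (most recent call last):
  File "<stdin>", line 5, in <module>
  File "edge.py", line 10, in edges
    a=rng[0]+i-(s[i]-lv)/(s[i]-s[i-1]) ; b=rng[0]+j+(s[j]-lv)/(s[j]-s[j+1])
                                                                    ~^^^^^
IndexError: index 59 is out of bounds for axis 0 with size 59
```

Run:
```python
from edge import *
p=cv2.imread('pics/t5.png').astype(float); o=cv2.imread('pics/top0.png').astype(float)
cop=p[...,2]-p[...,0]
for z in (.074,.062):
    l=[];r=[]
    for k in range(225,237):
        s=cop[k]; i=next(c for c in range(155,140,-1) if s[c]<40); j=next(c for c in range(200,215) if s[c]<55)
        l.append(pix2plane('top',(i+(40-s[i])/(s[i+1]-s[i]),k),z)[1]); r.append(pix2plane('top',(j-(55-s[j])/(s[j-1]-s[j]),k),z)[1])
    print('plate ends',z,np.median(l),np.median(r))
g=o[...,0]
a,b=edges(g,range(152,205),(218,242),120,.062); print('platen long yaw',yaw(a),yaw(b),(a.mean(0)+b.mean(0))/2,np.linalg.norm(a.mean(0)-b.mean(0)))
for z in(.062,.068):
    a,b=edges(g,range(226,235),(147,212),75,z,False); print('stops inner',z,np.median(a,0),np.median(b,0))
```

```text
plate ends 0.074 0.3558999682003139 0.21575642391077288
plate ends 0.062 0.35991979543973496 0.2183194608354135
platen long yaw (np.float64(1.8806640038014382), np.float64(0.00015380856122958694)) (np.float64(1.806701833039638), np.float64(0.0002168072957493537)) [0.47582492 0.29096988] 0.03542754121400571
stops inner 0.062 [0.47423823 0.36502158] [0.47862854 0.21208734]
stops inner 0.068 [0.4735744  0.36298542] [0.47794212 0.21083788]
```

The plate is 2 mm off centre against gaps of 7 mm, within 0.8° of straight, and flat. That is acceptable. Bar readings from the top view (125,149)–(190,149) and the scene view put the lid at about 1.88 rad. I'll grip the bar lightly and follow its arc, going up and over it first.

Call:
{"op": "play_rows", "data": {"targets": [{"claw": 0.2,"linear": [-0.9,0,0],"rotation": [-0.005,0,0]},{"claw": 0.2,"linear": [-0.9,0,0],"rotation": [0,0,0]},{"claw": 0.2,"linear": [-0.9,0,0],"rotation": [0,0,0]},{"claw": 0.2,"linear": [-0.9,0,0],"rotation": [0,0,0]},{"claw": 0.2,"linear": [-0.7,-0.6,0.7],"rotation": [0,0,0]},{"claw": 0.2,"linear": [0,-0.68,0.75],"rotation": [0,0,0]},{"claw": 0.2,"linear": [0,-0.68,0.75],"rotation": [0,0,0]},{"claw": 0.2,"linear": [0,-0.68,0.75],"rotation": [0,0,0]},{"claw": 0.2,"linear": [0,-0.68,0.75],"rotation": [0,0,0]},{"claw": 0.2,"linear": [0,-0.68,0.75],"rotation": [0,0,0]}]}}

```text
time: 18.9
position: [0.5873, 0.3117, 0.3252]
tool_rot: [-0.025, 1.586, 0.009]
ft_force: [0.2, 1.1, 0.7]
grip_width: 0.799
```

Call:
{"op": "play_rows", "data": {"targets": [{"claw": 0.2,"linear": [0,-0.6,0.7],"rotation": [0,0,0]},{"claw": 0.2,"linear": [0,-0.5,0.5],"rotation": [0,0,0]},{"claw": 0.2,"linear": [0,0,0],"rotation": [0,0,0]}]}}

```text
time: 19.15
position: [0.6222, 0.2702, 0.3232]
tool_rot: [-0.017, 1.588, -0.01]
ft_force: [-0.2, -2.3, 0.1]
grip_width: 0.798
```

Run:
```python
from plan import *
show([.6306,.2925,.244],181.85)
```

```text
t 19.15 pos [0.6222 0.2702 0.3232] F [-0.2 -2.3  0.1] grip 69.4 q [-1.07  0.51  0.98  1.2  -0.41  1.65 -0.18]
axes [[-0.017, -0.005, 1.0], [-0.017, 1.0, 0.004], [-1.0, -0.017, -0.017]]
d_world [ 0.0084  0.0223 -0.0792] in cur tool/25mm [3.15 0.95 0.4 ] in goal tool/25mm [3.17 0.88 0.36] rot deg [-1.6  -1.01  0.95] rot/90 [-0.018 -0.011  0.011]
```

Call:
{"op": "play_rows", "data": {"targets": [{"claw": 0.2,"linear": [0,0.88,0.38],"rotation": [-0.018,-0.011,0.011]},{"claw": 0.2,"linear": [0,0,0],"rotation": [0,0,0]},{"claw": 0.2,"linear": [0.7,0,0],"rotation": [0,0,0]},{"claw": 0.2,"linear": [0.8,0,0],"rotation": [0,0,0]},{"claw": 0.2,"linear": [0.8,0,0],"rotation": [0,0,0]},{"claw": 0.2,"linear": [0.5,0,0],"rotation": [0,0,0]},{"claw": 0.2,"linear": [0,0,0],"rotation": [0,0,0]}]}}

```text
time: 19.73
position: [0.6293, 0.2825, 0.2492]
tool_rot: [-0.016, 1.577, 0.013]
ft_force: [-1.5, 0.0, -0.6]
grip_width: 0.8
```

Run:
```python
from plan import *
show([.6306,.2925,.244],181.85)
```

```text
t 19.73 pos [0.6293 0.2825 0.2492] F [-1.5  0.  -0.6] grip 69.6 q [-1.09  0.54  0.96  1.32 -0.43  1.5  -0.15]
axes [[-0.006, -0.018, 1.0], [-0.002, 1.0, 0.018], [-1.0, -0.002, -0.006]]
d_world [ 0.0013  0.01   -0.0052] in cur tool/25mm [0.21 0.4  0.06] in goal tool/25mm [0.21 0.4  0.06] rot deg [-0.79 -0.33  0.13] rot/90 [-0.009 -0.004  0.001]
```

Call:
{"op": "play_rows", "data": {"targets": [{"claw": 1,"linear": [0.2,0.4,0.06],"rotation": [-0.009,-0.004,0]},{"claw": 1,"linear": [0,0,0],"rotation": [0,0,0]},{"claw": 1,"linear": [0,0,0],"rotation": [0,0,0]},{"claw": 1,"linear": [0,0,0],"rotation": [0,0,0]},{"claw": 1,"linear": [0,0,0],"rotation": [0,0,0]},{"claw": 1,"linear": [0,0,0],"rotation": [0,0,0]},{"claw": 1,"linear": [0,0,0],"rotation": [0,0,0]},{"claw": 1,"linear": [0,0,0],"rotation": [0,0,0]},{"claw": 1,"linear": [0,0,0],"rotation": [0,0,0]},{"claw": 1,"linear": [0,0,0],"rotation": [0,0,0]}], "newtons": 20}}

```text
time: 20.57
position: [0.631, 0.294, 0.2485]
tool_rot: [-0.028, 1.566, 0.027]
ft_force: [0.7, 0.1, 0.4]
grip_width: 0.132
```

```bash
cat > lid.py <<'E'
from plan import *
c,s=np.cos(np.radians(1.85)),np.sin(np.radians(1.85)); T=np.array([.4755,.2875])
def lid(a_next):
    st=get_state(); p=st['position']+.0187*R.from_rotvec(st['tool_rot']).as_matrix()[:,0]*-1
    d=p[:2]-T; lx=c*d[0]+s*d[1]; a=np.arctan2(p[2]-.083,.098-lx); r=np.hypot(p[2]-.083,.098-lx)
    print('grip pt angle',round(a,3),'radius',round(r,4))
    lx=.098-.188*np.cos(a_next); g=np.array([*(T+[c*lx,s*lx]),.083+.188*np.sin(a_next)-.0187]); show(g,181.85)
E
python3 -c "
from lid import *
lid(1.5)"
```

```text
grip pt angle 1.874 radius 0.193
t 20.57 pos [0.631  0.294  0.2485] F [0.7 0.1 0.4] grip 11.5 q [-1.1   0.55  0.95  1.31 -0.44  1.5  -0.15]
axes [[0.004, -0.035, 0.999], [-0.0, 0.999, 0.035], [-1.0, -0.0, 0.004]]
d_world [-0.0708 -0.0038  0.0033] in cur tool/25mm [-0.15 -0.05 -2.84] in goal tool/25mm [-0.13 -0.06 -2.84] rot deg [0.14 0.24 0.03] rot/90 [0.002 0.003 0.   ]
```

Call:
{"op": "play_rows", "data": {"targets": [{"claw": 1,"linear": [-0.15,0,-0.6],"rotation": [0,0,0]},{"claw": 1,"linear": [-0.1,0,-0.65],"rotation": [0,0,0]},{"claw": 1,"linear": [-0.05,0,-0.65],"rotation": [0,0,0]},{"claw": 1,"linear": [0,0,-0.65],"rotation": [0,0,0]},{"claw": 1,"linear": [0.05,0,-0.65],"rotation": [0,0,0]}]}}

```text
time: 20.98
position: [0.5625, 0.2918, 0.2588]
tool_rot: [-0.02, 1.535, 0.027]
ft_force: [4.6, 0.3, 5.5]
grip_width: 0.129
```

```bash
python3 -c "
from lid import *
lid(1.2)"
```

```text
grip pt angle 1.512 radius 0.1948
t 20.98 pos [0.5625 0.2918 0.2588] F [4.6 0.3 5.5] grip 11.2 q [-1.32  0.36  1.02  1.5  -0.31  1.41 -0.25]
axes [[0.035, -0.03, 0.999], [0.005, 1.0, 0.03], [-0.999, 0.004, 0.036]]
d_world [-0.0572 -0.0034 -0.0192] in cur tool/25mm [ 0.69 -0.07 -2.32] in goal tool/25mm [ 0.77 -0.06 -2.29] rot deg [-0.11  2.04 -0.23] rot/90 [-0.001  0.023 -0.003]
```

Call:
{"op": "play_rows", "data": {"targets": [{"claw": 1,"linear": [0.08,0,-0.65],"rotation": [0,0.02,0]},{"claw": 1,"linear": [0.13,0,-0.64],"rotation": [0,0.01,0]},{"claw": 1,"linear": [0.19,0,-0.63],"rotation": [0,0.01,0]},{"claw": 1,"linear": [0.24,0,-0.61],"rotation": [0,0.01,0]},{"claw": 1,"linear": [0.3,0,-0.59],"rotation": [0,0.01,0]}]}}

```text
time: 21.4
position: [0.4874, 0.2897, 0.2405]
tool_rot: [-0.014, 1.618, 0.031]
ft_force: [3.6, 1.1, 0.5]
grip_width: 0.127
```

```bash
python3 -c "
from lid import *
lid(.8)"
```

```text
grip pt angle 1.121 radius 0.1957
t 21.4 pos [0.4874 0.2897 0.2405] F [3.6 1.1 0.5] grip 11.0 q [-1.44  0.25  1.04  1.63 -0.25  1.42 -0.34]
axes [[-0.048, -0.028, 0.998], [0.01, 1.0, 0.029], [-0.999, 0.011, -0.047]]
d_world [-0.0449 -0.0033 -0.0414] in cur tool/25mm [ 1.74 -0.1  -1.72] in goal tool/25mm [ 1.66 -0.07 -1.8 ] rot deg [-0.21 -2.71 -0.64] rot/90 [-0.002 -0.03  -0.007]
```

Call:
{"op": "play_rows", "data": {"targets": [{"claw": 1,"linear": [0.31,0,-0.57],"rotation": [0,-0.03,-0.005]},{"claw": 1,"linear": [0.35,0,-0.55],"rotation": [0,0,0]},{"claw": 1,"linear": [0.4,0,-0.52],"rotation": [0,0,0]},{"claw": 1,"linear": [0.44,0,-0.48],"rotation": [0,0,0]},{"claw": 1,"linear": [0.48,0,-0.45],"rotation": [0,0,0]}]}}

```text
time: 21.82
position: [0.4269, 0.2875, 0.1915]
tool_rot: [-0.015, 1.559, 0.022]
ft_force: [5.5, 0.3, -1.0]
grip_width: 0.126
```

```bash
python3 -c "
from lid import *
lid(.4)"
```

```text
grip pt angle 0.714 radius 0.1942
t 21.82 pos [0.4269 0.2875 0.1915] F [ 5.5  0.3 -1. ] grip 11.0 q [-1.65  0.03  1.04  1.86 -0.03  1.25 -0.58]
axes [[0.012, -0.024, 1.0], [0.005, 1.0, 0.024], [-1.0, 0.004, 0.012]]
d_world [-0.0266 -0.0024 -0.054 ] in cur tool/25mm [ 2.15 -0.08 -1.09] in goal tool/25mm [ 2.16 -0.06 -1.07] rot deg [-0.48  0.69 -0.25] rot/90 [-0.005  0.008 -0.003]
```

Call:
{"op": "play_rows", "data": {"targets": [{"claw": 1,"linear": [0.5,0,-0.4],"rotation": [0,0.008,0]},{"claw": 1,"linear": [0.53,0,-0.36],"rotation": [0,0,0]},{"claw": 1,"linear": [0.56,0,-0.31],"rotation": [0,0,0]},{"claw": 1,"linear": [0.59,0,-0.27],"rotation": [0,0,0]},{"claw": 1,"linear": [0.6,0,-0.22],"rotation": [0,0,0]}]}}

```text
time: 22.23
position: [0.3919, 0.2867, 0.1231]
tool_rot: [-0.009, 1.564, 0.025]
ft_force: [4.1, 1.0, 1.8]
grip_width: 0.129
```

```bash
python3 -c "
from lid import *
lid(.0)"
```

```text
grip pt angle 0.313 radius 0.191
t 22.23 pos [0.3919 0.2867 0.1231] F [4.1 1.  1.8] grip 11.2 q [-1.67  0.03  1.02  2.01 -0.03  1.1  -0.62]
axes [[0.007, -0.022, 1.0], [0.01, 1.0, 0.022], [-1.0, 0.01, 0.007]]
d_world [-0.0064 -0.0021 -0.0588] in cur tool/25mm [ 2.35 -0.1  -0.27] in goal tool/25mm [ 2.35 -0.07 -0.26] rot deg [-0.59  0.42 -0.58] rot/90 [-0.007  0.005 -0.006]
```

Call:
{"op": "play_rows", "data": {"targets": [{"claw": 1,"linear": [0.6,0,-0.15],"rotation": [0,0.005,-0.005]},{"claw": 1,"linear": [0.6,0,-0.08],"rotation": [0,0,0]},{"claw": 1,"linear": [0.6,0,-0.03],"rotation": [0,0,0]},{"claw": 1,"linear": [0.35,0,0],"rotation": [0,0,0]},{"claw": 1,"linear": [0.25,0,0],"rotation": [0,0,0]}]}}

```text
time: 22.65
position: [0.3857, 0.2879, 0.0654]
tool_rot: [-0.012, 1.578, 0.021]
ft_force: [-8.0, -3.8, 30.4]
grip_width: 0.129
```

```bash
python3 -c "
from lid import *
lid(.0)"
```

```text
grip pt angle 0.006 radius 0.1876
t 22.65 pos [0.3857 0.2879 0.0654] F [-8.  -3.8 30.4] grip 11.3 q [-1.62  0.16  1.01  2.07 -0.17  1.   -0.51]
axes [[-0.007, -0.021, 1.0], [0.006, 1.0, 0.021], [-1.0, 0.006, -0.007]]
d_world [-0.0002 -0.0033 -0.0011] in cur tool/25mm [ 0.04 -0.13 -0.01] in goal tool/25mm [ 0.05 -0.13 -0.01] rot deg [-0.67 -0.42 -0.33] rot/90 [-0.007 -0.005 -0.004]
```

Force rose to 30 N with the bar at its closed height, which is the stop. Release, lift and check.

Call:
{"op": "play_rows", "data": {"targets": [{"claw": 0.65,"linear": [0,0,0],"rotation": [0,0,0]},{"claw": 0.65,"linear": [0,0,0],"rotation": [0,0,0]},{"claw": 0.65,"linear": [0,0,0],"rotation": [0,0,0]},{"claw": 0.65,"linear": [-0.3,0,0],"rotation": [0,0,0]},{"claw": 0.65,"linear": [-0.7,0,0],"rotation": [0,0,0]},{"claw": 0.65,"linear": [-0.9,0,0],"rotation": [0,0,0]},{"claw": 0.65,"linear": [-0.9,0.5,0],"rotation": [0,0,0]},{"claw": 0.65,"linear": [-0.9,0.8,0],"rotation": [0,0,0]},{"claw": 0.65,"linear": [-0.8,0.8,0],"rotation": [0,0,0]},{"claw": 0.65,"linear": [0,0.9,0],"rotation": [0,0,0]}]}}

```text
time: 23.48
position: [0.3837, 0.3551, 0.1827]
tool_rot: [-0.007, 1.595, 0.004]
ft_force: [0.3, -0.0, 0.7]
grip_width: 0.35
```

Call:
{"op": "play_rows", "data": {"targets": [{"claw": 0.65,"linear": [0,0.95,0],"rotation": [0,0,0]},{"claw": 0.65,"linear": [0,0.95,0],"rotation": [0,0,0]},{"claw": 0.65,"linear": [0,0.95,0],"rotation": [0,0,0]},{"claw": 0.65,"linear": [0,0.95,0],"rotation": [0,0,0]},{"claw": 0.65,"linear": [0,0.6,0],"rotation": [0,0,0]},{"claw": 0.65,"linear": [0,0,0],"rotation": [0,0,0]}]}}

```text
time: 23.98
position: [0.3795, 0.4752, 0.187]
tool_rot: [-0.008, 1.597, 0.012]
ft_force: [-0.6, 0.3, 0.6]
grip_width: 0.35
```

Run:
```python
from lid import *
t=get_image('top'); s=get_image('scene'); f=lambda i:cv2.convertScaleAbs(i,alpha=1.3,beta=10); print(get_state()['position'],get_state()['ft_force'])
c=np.zeros((600,800,3),np.uint8); c[:300]=crop(f(t),80,110,400,150,2)
c[300:,:400]=crop(f(s),320,90,160,120,2.5); c[300:,400:]=crop(f(s),150,190,200,150,2)
cv2.imwrite('pics/m6.png',c)
loc=lambda x,y,z: np.array([T[0]+c_*x-s_*y,T[1]+s_*x+c_*y,z])
import lid as L; c_,s_=L.c,L.s
P=[loc(.098-.188,y,.084) for y in(-.07,.07)]
tp=(proj('top',P)-[80,110])*2; sp=(proj('scene',P)-[320,90])*2.5+[0,300]; print('expected bar ends in composite top',tp.round(0).tolist(),'scene',sp.round(0).tolist())
P=[loc(.098-.188*np.cos(.1),y,.084+.188*np.sin(.1)) for y in(-.07,.07)]; print('if a=0.1',((proj('scene',P)-[320,90])*2.5+[0,300]).round(0).tolist())
```

```text
[0.38059733 0.47178021 0.18701644] [-0.18687238  0.00608854 -0.42023025]
expected bar ends in composite top [[248.0, 311.0], [134.0, 312.0]] scene [[30.0, 451.0], [104.0, 405.0]]
if a=0.1 [[31.0, 436.0], [105.0, 391.0]]
```

View pics/m6.png

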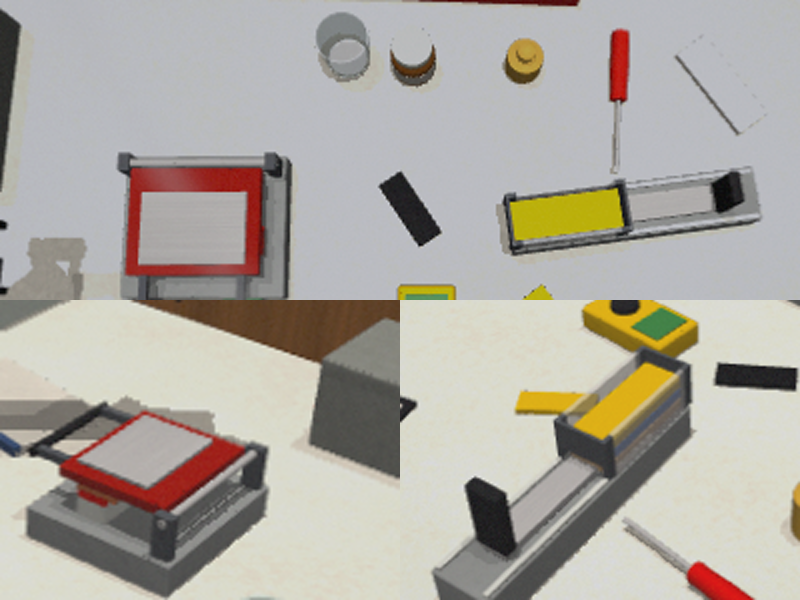

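The bar's ends in the scene view, (32,450) and (104,406), match the closed prediction of (30,451) and (104,405), so the lid is down. The plates are in the magazine, the paddle is home and the bystanders are where they were. The robot is clear, so I'm handing in.

```bash
python3 -c "
from bench import *
print(close_job())"
```

```text
the job is handed in; nothing more can be done
None
```

The job is done and handed in at about 24 s. I pushed the ejector to its stop and brought it home still held, opening the fingers there. I drew out the copper plate, laid it on the platen and folded the lid down by its handle.

**Last checks:**
- **Lid:** closed. The handle bar is within about 1 mm of its closed position, and the lid met a firm stop at about 30 N.
- **Other plates:** all three are still in the magazine and have dropped, and the paddle is home.
- **Bystanders:** they look undisturbed.
- **Robot:** clear of everything.

**Not perfect:** before I closed the lid, the plate lay flat between the stops but about 2 mm off centre in both x and y (the end gaps should be 7 mm each). It was about 0.8° off straight. I judged that good enough and did not correct it, and the plate is mostly hidden under the lid, so I did not measure it again.

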